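# Unload the finished test plates from the keeper rack into the basket

## Robot

A 6-joint arm with a two-finger parallel gripper is mounted at the origin on a cart in front of the work surface, level with it; the furniture and walls round the work are solid. World frame = base frame: x ahead of the robot, y to its left, z up, the work surface at z = 0. Lengths are in m, angles in rad, forces in N, time in s.
With the tool pointing down it reaches from about 0.25 to 0.775 m from the base axis. Payload 4 kg.
Tool frame: the origin (TCP) lies at the very end of the fingers, on their centre line; the grasp point (between the pads) lies 19 mm behind it; y points along the fingers, x is the direction in which the jaws open and shut, and the axes are right-handed (so a half turn about y gives the same grasp; the last joint's range is limited). The gripper opens to 94 mm and grips with 3 to 60 N. Pads are 16 mm wide; open, the fingers measure 119 mm over their backs; the gripper's body (75 mm by 177 mm) begins 78 mm behind the grasp point.
Start: joints at [-1.348, 0.087, 1.371, -0, 1.684, -0.103], TCP at [0.176, -0.521, 0.206] pointing down, gripper open.
Joint ranges: [-3.1, 3.1], [-0.76, 2.03], [0.27, 2.55], [-1.08, 4.22], [0.17, 2.65], [-2.57, 2.57]. Speed limits (rad/s): [2.79, 2.79, 3.14, 3.14, 3.14, 3.14].

## Interface

Orientations are given as [roll, pitch, yaw] about the fixed x, y, z axes, in that order (R = Rz(yaw) Ry(pitch) Rx(roll)).
In Python, from bench import robot, snapshot, workorder gives the robot as it stands.
- The arm moves only by the tool play_rows, never from a script. Its argument "steps" is a list of rows, each an object of numbers: "x", "y", "z": the shift along the world's x, y, z in m; "rx", "ry", "rz": the turn, a rotation vector about the world's x, y, z in rad; "hand": the finger opening in m, from 0 to 0.094. A call has 1 to 8 rows; each row shifts and turns the commanded pose from where the row before left it; what a row does not reach is not made up. A row lasts 1/8 s, in which the tool goes at most 62.5 mm and 10.7 degrees, less where a joint would pass 70% of its speed; a pose out of reach is approached as far as the arm can. A call is refused whole if a number of a shift passes 0.0625 or a number of a turn 0.188, either way. A call with a gripper value outside its range is refused whole. The fingers move at their own pace and stop on an object; the grip force is fixed at half the most. Time passes only in rows, so rows that do not move let the fingers close. It gives the time, the measured TCP pose, the force and the opening at its end, in the units of the state.
- robot.get_obs(): the state, without advancing time (a new reading comes with each control period).
- snapshot(name): name is "side" or "top"; returns a dict with "color" (400x640x3 uint8, red, green, blue), "range_z" (400x640 float32, m along the optical axis (not along the pixel's ray), 0 where there is no reading), "fov_y" (degrees; the focal length in pixels is half the picture's height over the tangent of half this angle, whatever the lens; pixels are square), "cx", "cy" (the principal point, pixels), "T" (4x4, takes a point from camera to world coordinates). Camera axes: x right, y down, z forward; pixel columns grow to the right and rows downward; lengths in m; the calibration is good to about 2 mm. A picture is of the moment at which its call begins.
- workorder.close_job(): hands the job in, once; it reports no verdict.
The state is a dict: "time": time; "joint_positions": joint angles; "qvel": joint speeds; "joint_torque": joint torques, N m; "tool_pos": TCP position; "ee_rot": TCP orientation; "wrist_force": force on the tool from outside, world axes, zero at the start; "wrist_torque": the same for the moment, N m; "width": finger opening in m.
Only numpy, scipy, OpenCV 4.12 (cv2) and the standard library are available. Lean on these libraries where they do the work, as an engineer would, in place of code of your own. Each camera call takes 0.05 s, during which the arm holds its last target.

## Task

The long test plates on the rack have finished their exposure: press down the sprung keeper on each one's peg until it snaps flat, lift the plate off over the peg's nose and put it in the wire basket, until every long plate lies in the basket. The short plate is not finished: leave it hanging where it is, keep the basket upright on the worktop, and leave the other things standing there alone.

Things in the scene. Friction and masses are not known exactly. Their poses are not given: they have to be found in the camera images.
- rack: fixed rack; origin at worktop height under the line where the plates hang; +x to its back rail (front face x = 61 mm, top 149 mm high), pegs point along -x to the robot. Level pegs 1..5 at y = 136, 68, 0, -68, -136 mm: 16 mm wide, 14 mm deep, top face 145 mm above the worktop, ending at x = -93 mm; from x = -84 mm an upturned nose 4 mm higher than the peg's top
- keeper1 (a joint): sprung keeper of peg 1 (rad): 42 mm barb hinged at rack x = -79 mm in the peg's top, rising towards the plate. 0 = raised (shut), free end 20 mm above the peg's top at x = -42 mm, so the plate behind cannot come off; 0.50 = flush with the peg's top; 0.53 = end stop, open. Over-centre spring: pressing its free end down takes about 6 N at first; past 0.26 it snaps flat and stays open
- keeper2 (a joint): sprung keeper of peg 2 (rad): 42 mm barb hinged at rack x = -79 mm in the peg's top, rising towards the plate. 0 = raised (shut), free end 20 mm above the peg's top at x = -42 mm, so the plate behind cannot come off; 0.50 = flush with the peg's top; 0.53 = end stop, open. Over-centre spring: pressing its free end down takes about 6 N at first; past 0.26 it snaps flat and stays open
- keeper3 (a joint): sprung keeper of peg 3 (rad): 42 mm barb hinged at rack x = -79 mm in the peg's top, rising towards the plate. 0 = raised (shut), free end 20 mm above the peg's top at x = -42 mm, so the plate behind cannot come off; 0.50 = flush with the peg's top; 0.53 = end stop, open. Over-centre spring: pressing its free end down takes about 6 N at first; past 0.26 it snaps flat and stays open
- keeper4 (a joint): sprung keeper of peg 4 (rad): 42 mm barb hinged at rack x = -79 mm in the peg's top, rising towards the plate. 0 = raised (shut), free end 20 mm above the peg's top at x = -42 mm, so the plate behind cannot come off; 0.50 = flush with the peg's top; 0.53 = end stop, open. Over-centre spring: pressing its free end down takes about 6 N at first; past 0.26 it snaps flat and stays open
- keeper5 (a joint): sprung keeper of peg 5 (rad): 42 mm barb hinged at rack x = -79 mm in the peg's top, rising towards the plate. 0 = raised (shut), free end 20 mm above the peg's top at x = -42 mm, so the plate behind cannot come off; 0.50 = flush with the peg's top; 0.53 = end stop, open. Over-centre spring: pressing its free end down takes about 6 N at first; past 0.26 it snaps flat and stays open
- pad1 (a point): point on top of keeper 1, 35 mm from its hinge, where to press it down (moves with the keeper; raised: 162 mm above the worktop, x = -48 mm in the rack frame)
- pad2 (a point): point on top of keeper 2, 35 mm from its hinge, where to press it down (moves with the keeper; raised: 162 mm above the worktop, x = -48 mm in the rack frame)
- pad3 (a point): point on top of keeper 3, 35 mm from its hinge, where to press it down (moves with the keeper; raised: 162 mm above the worktop, x = -48 mm in the rack frame)
- pad4 (a point): point on top of keeper 4, 35 mm from its hinge, where to press it down (moves with the keeper; raised: 162 mm above the worktop, x = -48 mm in the rack frame)
- pad5 (a point): point on top of keeper 5, 35 mm from its hinge, where to press it down (moves with the keeper; raised: 162 mm above the worktop, x = -48 mm in the rack frame)
- long1_center (a point): centre of a long steel plate, 8 x 50 x 156 mm (x along the peg, y, z up when hung), 0.15 kg. It hangs by a window 24 mm wide, 26 mm high, upper edge 33 mm above the centre; over that a solid grip part 45 mm high (to z = +78 mm), below the window solid plate. Hung, its top is 190 mm above the worktop and it can rise 12 mm on the peg. Three or four of the four long plates are present, on any pegs
- long2_center (a point): centre of a long steel plate, 8 x 50 x 156 mm (x along the peg, y, z up when hung), 0.15 kg. It hangs by a window 24 mm wide, 26 mm high, upper edge 33 mm above the centre; over that a solid grip part 45 mm high (to z = +78 mm), below the window solid plate. Hung, its top is 190 mm above the worktop and it can rise 12 mm on the peg. Three or four of the four long plates are present, on any pegs
- long3_center (a point): centre of a long steel plate, 8 x 50 x 156 mm (x along the peg, y, z up when hung), 0.15 kg. It hangs by a window 24 mm wide, 26 mm high, upper edge 33 mm above the centre; over that a solid grip part 45 mm high (to z = +78 mm), below the window solid plate. Hung, its top is 190 mm above the worktop and it can rise 12 mm on the peg. Three or four of the four long plates are present, on any pegs
- long4_center (a point): centre of a long steel plate, 8 x 50 x 156 mm (x along the peg, y, z up when hung), 0.15 kg. It hangs by a window 24 mm wide, 26 mm high, upper edge 33 mm above the centre; over that a solid grip part 45 mm high (to z = +78 mm), below the window solid plate. Hung, its top is 190 mm above the worktop and it can rise 12 mm on the peg. Three or four of the four long plates are present, on any pegs
- short_center (a point): centre of the short steel test plate, 8 x 50 x 96 mm, hung like the long ones, its top at the same height; it stays on its peg
- basket: loose open steel wire basket, 160 (x) x 220 (y) x 100 mm (z), walls and floor 4 mm, 0.8 kg, standing on the worktop; origin at the centre of its underside
- timer: round kitchen-type timer, 65 mm across, 30 mm high; bystander; origin at the centre of its underside
- beaker_small: small beaker, 58 mm across, 59 mm high; bystander; origin at the centre of its underside
- petri_dish: shallow round dish, 62 mm across, 12 mm high; bystander; origin at the centre of its underside
Mind the look-alikes: they are no part of the job. What is shaped like the part that bears long1_center but purple is not meant.

How it is judged:
On the way:
1. a keeper has been pressed open (value of joint any of keeper1, keeper2, keeper3, keeper4, keeper5 above 0.4 rad), for 0.2 s.
At the end, for the whole second after the job is handed in: the centre of every long plate that is present lies inside the basket (between its walls, above its floor and below its rim) and at rest; the short plate hangs within 20 mm of where it was; the basket stands upright (x of long1_center in the frame of basket between -0.08 and 0.08 m and y of long1_center in the frame of basket between -0.11 and 0.11 m and z of long1_center in the frame of basket between 0 and 0.098 m and linear speed of each of long1, long2, long3, long4 below 0.05 m/s and x of long2_center in the frame of basket between -0.08 and 0.08 m and y of long2_center in the frame of basket between -0.11 and 0.11 m and z of long2_center in the frame of basket between 0 and 0.098 m and x of long3_center in the frame of basket between -0.08 and 0.08 m and y of long3_center in the frame of basket between -0.11 and 0.11 m and z of long3_center in the frame of basket between 0 and 0.098 m and x of long4_center in the frame of basket between -0.08 and 0.08 m and y of long4_center in the frame of basket between -0.11 and 0.11 m and z of long4_center in the frame of basket between 0 and 0.098 m and distance of short_center from where it was at the start of the episode below 0.02 m and angle between basket's own z axis and vertical below 0.15 rad); the robot touches nothing.
It fails at once if timer moved more than 60 mm (distance of timer from where it was at the start of the episode above 0.06 m).
It fails at once if beaker small moved more than 60 mm (distance of beaker_small from where it was at the start of the episode above 0.06 m).
It fails at once if petri dish moved more than 60 mm (distance of petri_dish from where it was at the start of the episode above 0.06 m).
It fails at once if the short plate taken off its peg (distance of short_center from where it was at the start of the episode above 0.08 m).
Of long1, long2, long3, long4 only 3 to 4 are there at a start; the rules pass over those that are not, and their reading is None.
At some moment in a run one of basket may be knocked a few centimetres aside while the robot is not near it.
Once in a run the grip may slacken for a moment while it holds something.
It also fails if it takes over 210 s, if anything falls off the work surface, if the arm or the gripper's body presses on something with over 40 N, if the wrist force passes 120 N, or if a joint passes its speed limit or range.

## Working session

There is one attempt and no reset: what is moved stays moved. The work goes in short steps, Python scripts to look and compute and a tool call to move; the robot and the scene stay as the last step left them, time stands still between calls to the robot, and variables do not carry over. Pictures are saved under pics/ and viewed, and the job is handed in when it is done.

Besides the shell and the picture viewer there is one more tool, called after "Call:" by a JSON object that holds its "fn" and its "kwargs", one argument or row to a line. play_rows: Moves the arm, as the interface text tells. Its arguments: {"type":"object","properties":{"steps":{"type":"array"}},"required":["steps"]}

```bash
mkdir -p pics; ls; cat > h.py <<'E'
import numpy as np,cv2
from bench import robot,snapshot,workorder
def shot(n,tag):
    s=snapshot(n); cv2.imwrite(f'pics/{tag}.png',s['color'][:,:,::-1]); 
    np.savez(f'pics/{tag}.npz',**s); return s
def K(s):
    f=200/np.tan(np.radians(s['fov_y'])/2); return f,s['cx'],s['cy']
def pts(s):
    f,cx,cy=K(s); v,u=np.mgrid[0:400,0:640]; z=s['range_z']
    P=np.stack([(u-cx)/f*z,(v-cy)/f*z,z],-1); T=s['T']
    return P@T[:3,:3].T+T[:3,3]
def proj(s,p):
    f,cx,cy=K(s);T=s['T'];c=(np.array(p)-T[:3,3])@T[:3,:3]
    return c[...,0]/c[...,2]*f+cx,c[...,1]/c[...,2]*f+cy
E
python3 - <<'E'
from h import *
for n in('side','top'):
    s=shot(n,n+'0'); print(n,s['T'].round(3).tolist(),s['fov_y'],s['cx'],s['cy'])
print(robot.get_obs())
E
```

```text
pics
side [[0.796, 0.342, -0.499, 1.147], [0.605, -0.443, 0.661, -0.846], [0.005, -0.829, -0.56, 0.756], [0.0, 0.0, 0.0, 1.0]] 44.3161098275809 322.21357242480104 199.62122048271635
top [[0.476, -0.84, 0.26, 0.152], [-0.879, -0.457, 0.134, -0.265], [0.006, -0.293, -0.956, 1.556], [0.0, 0.0, 0.0, 1.0]] 43.639152836526435 322.4495365056844 199.65391732651992
{'time': 0.1, 'joint_positions': array([-1.34810088e+00,  8.78924952e-02,  1.37209481e+00,  1.11028501e-05,
        1.68357180e+00, -1.03105135e-01]), 'qvel': array([ 0.00036885, -0.00224316, -0.00354388,  0.00062703, -0.00298526,
        0.00046785]), 'joint_torque': array([ 1.49185173e-03, -3.41252875e+01, -3.03300905e+01,  7.18964380e-02,
        3.04675859e-02, -9.98341966e-05]), 'tool_pos': array([ 0.1759264 , -0.52059454,  0.20441919]), 'ee_rot': array([-1.57058296,  0.00195487, -1.2449943 ]), 'wrist_force': array([-0.0291352 ,  0.67940194, -0.30758309]), 'wrist_torque': array([-0.05430299, -0.03216464,  0.0033483 ]), 'width': 0.09422709893195556}
```

View pics/side0.png

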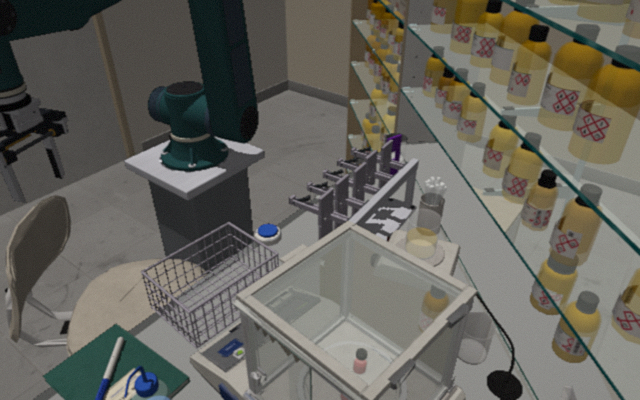

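View pics/top0.png

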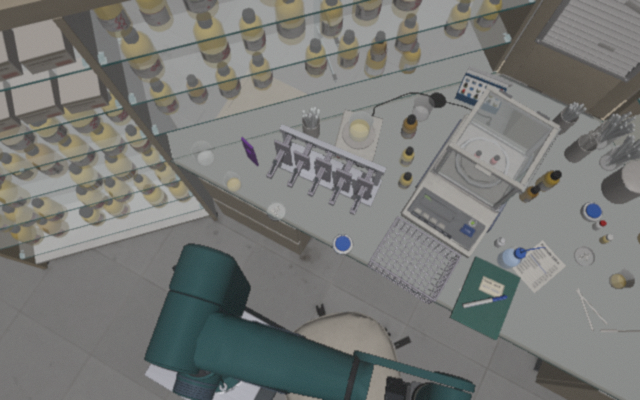

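```bash
python3 - <<'E'
from h import *
a=cv2.imread('pics/top0.png')[90:310,180:480]; cv2.imwrite('pics/topz.png',cv2.resize(a,None,fx=2.66,fy=2.66,interpolation=cv2.INTER_CUBIC))
a=cv2.imread('pics/side0.png')[120:270,230:450]; cv2.imwrite('pics/sidez.png',cv2.resize(a,None,fx=3.6,fy=3.6,interpolation=cv2.INTER_CUBIC))
for n in('top0','side0'):
    s=dict(np.load(f'pics/{n}.npz')); P=pts(s); z=P[...,2]
    m=(s['range_z']>0)
    print(n,m.mean())
    v=np.zeros((400,640),np.uint8); v[m]=np.clip((z[m]+0.05)*255/0.35,0,255)
    cv2.imwrite(f'pics/{n}_h.png',cv2.applyColorMap(v,cv2.COLORMAP_JET))
s=dict(np.load('pics/top0.npz'));P=pts(s)
for u,v in [(280,132),(382,178),(343,243),(276,211),(233,183),(250,150),(415,260),(204,155),(320,170),(300,150)]:print(u,v,P[v,u].round(3))
E
```

```text
top0 0.99598046875
side0 0.990671875
280 132 [ 0.719  0.195 -0.004]
382 178 [ 0.735 -0.184  0.   ]
343 243 [ 0.474 -0.174  0.03 ]
276 211 [ 0.47   0.067 -0.002]
233 183 [0.481 0.232 0.019]
250 150 [0.577 0.21  0.12 ]
415 260 [ 0.54  -0.397 -0.002]
204 155 [ 0.524  0.376 -0.002]
320 170 [ 0.613 -0.017  0.149]
300 150 [0.688 0.099 0.014]
```

View pics/topz.png

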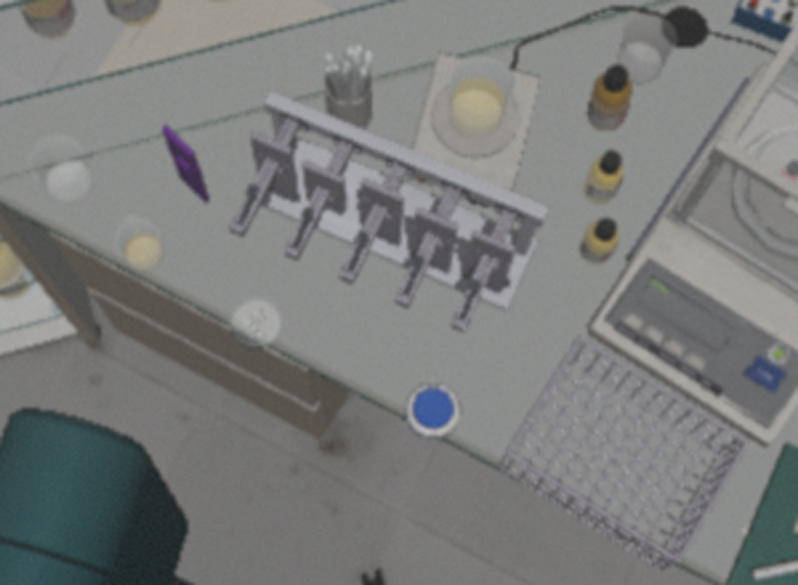

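View pics/sidez.png

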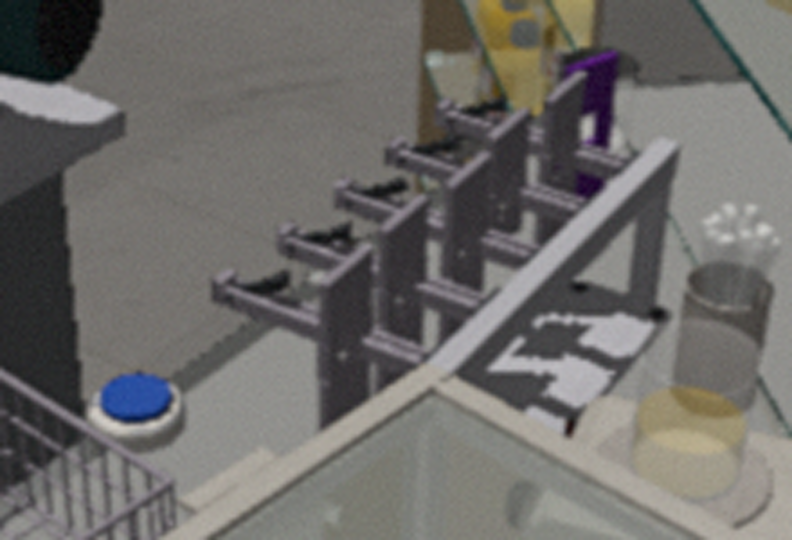

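View pics/top0_h.png

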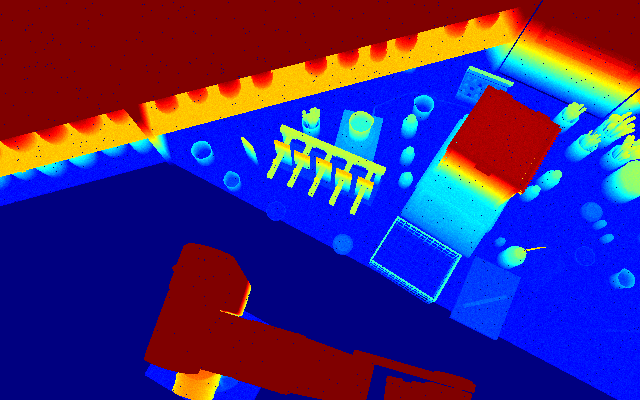

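```bash
python3 - <<'E'
from h import *
s=dict(np.load('pics/top0.npz'));P=pts(s)
m=np.zeros((400,640),bool); m[115:225,255:395]=1
m&=(P[...,2]>0.125)&(P[...,2]<0.215)
# orthographic map 1mm/px: x 0.45-0.85, y -0.25..0.25
Q=P[m]; print(len(Q),Q.min(0),Q.max(0))
for T,n in ((s,'t'),):
    im=np.zeros((400,500),np.uint8)
    for p in Q:
        r=int((0.85-p[0])*1000);c=int((0.25-p[1])*1000)
        if 0<=r<400 and 0<=c<500: cv2.circle(im,(c,r),1,int(60+195*(p[2]-0.125)/0.09),-1)
    cv2.imwrite('pics/orth.png',cv2.applyColorMap(im,cv2.COLORMAP_JET))
# back rail: largest-x points at height ~149
R=Q[(abs(Q[:,2]-0.149)<0.008)]
np.save('pics/Q.npy',Q)
E
```

```text
3082 [ 0.52116969 -0.18880734  0.12500574] [0.85039751 0.15954937 0.19641917]
```

View pics/orth.png

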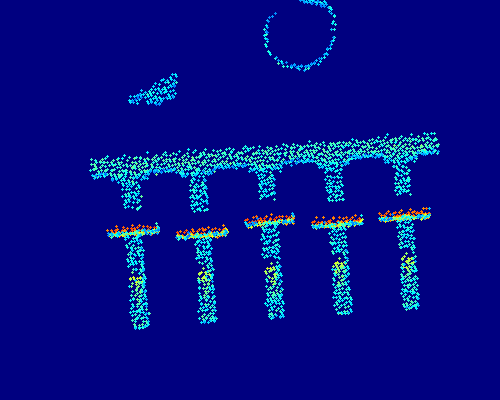

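```bash
cat >> h.py <<'E'
def rack_fit(Q):
    from scipy.optimize import least_squares
    R=Q[(abs(Q[:,2]-0.147)<0.010)]
    return R
E
python3 - <<'E'
from h import *
from scipy.optimize import least_squares
Q=np.load('pics/Q.npy'); Q=Q[(Q[:,0]<0.74)]
R=Q[abs(Q[:,2]-0.145)<0.008]
ys=np.array([136,68,0,-68,-136])/1e3
def toR(p,X):
    c,s_=np.cos(p[2]),np.sin(p[2]); d=X[:,:2]-p[:2]
    return np.c_[d[:,0]*c+d[:,1]*s_,-d[:,0]*s_+d[:,1]*c]
# initial guess: yaw small +: pegs tip at y increasing... rail direction
p=np.array([0.625,-0.02,-0.08])
for it in range(20):
    r=toR(p,R)
    mp=(r[:,0]<-0.015)&(r[:,0]>-0.085)|((r[:,0]>0.012)&(r[:,0]<0.045))
    k=np.abs(r[:,1:2]-ys).argmin(1)
    mp&=abs(r[:,1]-ys[k])<0.02
    mr=(r[:,0]>0.05)
    def f(q):
        a=toR(q,R); e=(a[mp][:,1]-ys[k[mp]])
        # rail front edge handled below
        return e
    q=least_squares(lambda q:f([p[0],q[0],q[1]]),p[1:]).x; p[1:]=q
    r=toR(p,R)
    # ends: peg tip at -0.093, rail front median
    tip=np.percentile(r[mp|(r[:,0]<-0.085)][:,0],0.7)
    mm=(r[:,0]>0.04)&(np.abs(r[:,1:2]-ys-0).min(1)>0.015); front=np.percentile(r[mm][:,0],3)
    p[0]+=((tip+0.093))*0.7*np.cos(p[2])
print(p,np.degrees(p[2]),tip,front,r[:,0].max())
for i,y in enumerate(ys):
    t=r[(abs(r[:,1]-y)<0.009)&(r[:,0]<-0.02)]; print(i+1,'tip',t[:,0].min().round(4),'yc',np.median(t[:,1]).round(4))
r=toR(p,Q)
for i,y in enumerate(ys):
    m=(Q[:,2]>0.18)&(abs(r[:,1]-y)<0.034); a=r[m]
    print(i+1,'plate x',a[:,0].min().round(4),np.median(a[:,0]).round(4),a[:,0].max().round(4),'y',a[:,1].min().round(4),a[:,1].max().round(4),'z',np.median(Q[m][:,2]))
# check lower end from all points
for n in('top0','side0'):
    s=dict(np.load(f'pics/{n}.npz'));P=pts(s).reshape(-1,3); r=toR(p,P)
    for i,y in enumerate(ys):
        m=(abs(r[:,0])<0.02)&(abs(r[:,1]-y)<0.028)&(P[:,2]>0.012)&(P[:,2]<0.2); print(n,i+1,m.sum(),P[m][:,2].min() if m.any() else 0, np.histogram(P[m][:,2],np.arange(0,.21,.02))[0])
np.save('rack.npy',p)
E
```

```text
[ 0.62444009 -0.0198993   0.07665555] 4.3920394688264 -0.0930000000001208 0.059598801080425 0.0822507321835228
1 tip -0.093 yc 0.1343
2 tip -0.0919 yc 0.0668
3 tip -0.0929 yc -0.0012
4 tip -0.0933 yc -0.0687
5 tip -0.0943 yc -0.1358
1 plate x 0.0002 0.005 0.0105 y 0.112 0.1619 z 0.18891768178010104
2 plate x -0.0074 -0.0029 0.0038 y 0.0441 0.0927 z 0.1879452229078924
3 plate x -0.0001 0.0046 0.0111 y -0.0244 0.0244 z 0.18876009909361202
4 plate x -0.0064 -0.0027 0.0041 y -0.0922 -0.0427 z 0.18844524968098697
5 plate x -0.0044 -0.0006 0.0054 y -0.1597 -0.1106 z 0.18777733298926813
top0 1 338 0.01205960608629697 [43  8 22 23 19 25 37 66 38 57]
top0 2 264 0.01204165873160079 [53  0  0  0  4 22 32 56 38 59]
top0 3 327 0.012000062292214952 [41  8 22 17 19 27 30 68 36 59]
top0 4 295 0.013006574074565957 [23  7 17 19 25 24 29 53 37 61]
top0 5 302 0.012276040631269414 [26  5 17 22 24 24 32 54 38 60]
side0 1 424 0.012121462328364085 [ 32   0   0  22  28  29  60 110  76  67]
side0 2 378 0.012151538123923333 [ 34   0   0   0   3  42  43 108  71  77]
side0 3 493 0.012103078376970888 [ 10   0   0  22  34  49  68 132  93  85]
side0 4 552 0.06517968469315516 [  0   0   0  27  36  65  76 149 105  94]
side0 5 653 0.07874898498948268 [  0   0   0   1  83  98  88 161 117 105]
```

```bash
cat >> h.py <<'E'
def basket(s,win=None):
    # rim: points 0.085<z<0.112 near the expected place
    P=pts(s); Q=P.reshape(-1,3)
    m=(abs(Q[:,2]-0.099)<0.006)&(Q[:,0]>0.3)&(Q[:,0]<0.66)&(Q[:,1]<-0.2)&(Q[:,1]>-0.62)
    return Q[m]
E
python3 - <<'E'
from h import *
for n in('top0','side0'):
    s=dict(np.load(f'pics/{n}.npz'));B=basket(s); print(n,len(B),B.min(0),B.max(0))
    im=np.zeros((400,500,3),np.uint8); P=pts(s).reshape(-1,3)
    for p in P:
        r=int((0.75-p[0])*1000);c=int((-0.15-p[1])*1000)
        if 0<=r<400 and 0<=c<500 and p[2]<.6: cv2.circle(im,(c,r),1,tuple(int(x) for x in cv2.applyColorMap(np.uint8([[np.clip(p[2]*255/.3,0,255)]]),2)[0,0]),-1)
    cv2.imwrite(f'pics/borth_{n}.png',im)
    r=cv2.minAreaRect((B[:,:2]*1000).astype(np.float32)); print(r,cv2.boxPoints(r))
E
```

```text
top0 447 [ 0.43358983 -0.50295467  0.09303102] [ 0.61236144 -0.2707338   0.10488821]
((523.0335693359375, -386.77069091796875), (221.57762145996094, 162.87255859375), 85.34080505371094) [[ 432.86716 -490.57843]
 [ 595.20154 -503.80835]
 [ 613.19995 -282.96295]
 [ 450.8656  -269.73303]]
side0 979 [ 0.4305326  -0.50292892  0.09307672] [ 0.61052204 -0.27037075  0.10452036]
((521.1361083984375, -385.6903076171875), (222.2867431640625, 164.48265075683594), 85.0700912475586) [[ 429.6477  -489.35495]
 [ 593.52185 -503.49008]
 [ 612.6245  -282.02567]
 [ 448.75037 -267.89053]]
```

View pics/borth_top0.png

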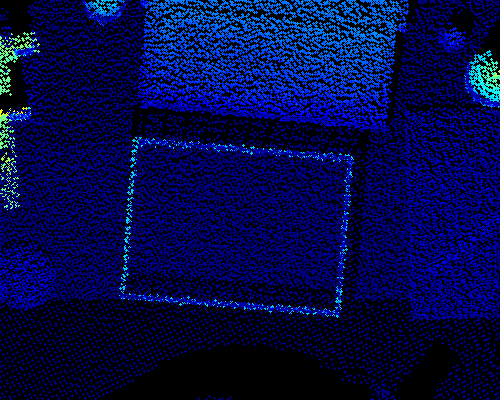

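View pics/borth_side0.png

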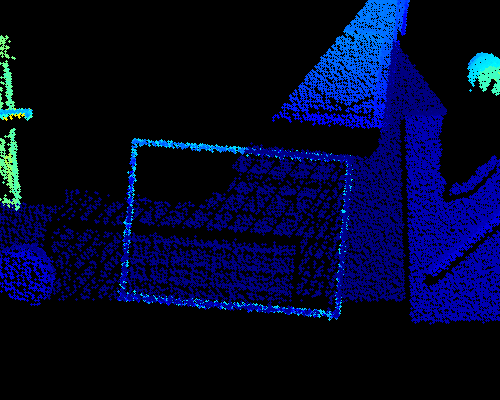

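Call:
{"fn": "play_rows", "kwargs": {
  "steps": [
    {"x": 0.026,"y": 0.022,"z": 0.005,"rz": 0.082,"hand": 0},
    {"x": 0.026,"y": 0.022,"z": 0.005,"rz": 0.082,"hand": 0},
    {"x": 0.026,"y": 0.022,"z": 0.005,"rz": 0.082,"hand": 0},
    {"x": 0.026,"y": 0.022,"z": 0.005,"rz": 0.082,"hand": 0},
    {"x": 0.026,"y": 0.022,"rz": 0.082,"hand": 0},
    {"x": 0.026,"y": 0.022,"rz": 0.082,"hand": 0},
    {"x": 0.026,"y": 0.022,"rz": 0.082,"hand": 0},
    {"x": 0.026,"y": 0.022,"rz": 0.082,"hand": 0}
  ]
}}

```text
schema error: expected keys x, y, z, rx, ry, rz, hand
```

Call:
{"fn": "play_rows", "kwargs": {
  "steps": [
    {"x": 0.026,"y": 0.022,"rz": 0.082,"hand": 0},
    {"x": 0.026,"y": 0.022,"rz": 0.082,"hand": 0},
    {"x": 0.026,"y": 0.022,"rz": 0.082,"hand": 0},
    {"x": 0.026,"y": 0.022,"rz": 0.082,"hand": 0},
    {"x": 0.026,"y": 0.022,"rz": 0.082,"hand": 0},
    {"x": 0.026,"y": 0.022,"rz": 0.082,"hand": 0},
    {"x": 0.026,"y": 0.022,"rz": 0.082,"hand": 0},
    {"hand": 0}
  ]
}}

```text
schema error: expected keys x, y, z, rx, ry, rz, hand
```

All keys are required.

Call:
{"fn": "play_rows", "kwargs": {
  "steps": [
    {"x": 0.026,"y": 0.022,"z": 0.005,"rx": 0,"ry": 0,"rz": 0.082,"hand": 0},
    {"x": 0.026,"y": 0.022,"z": 0.005,"rx": 0,"ry": 0,"rz": 0.082,"hand": 0},
    {"x": 0.026,"y": 0.022,"z": 0.005,"rx": 0,"ry": 0,"rz": 0.082,"hand": 0},
    {"x": 0.026,"y": 0.022,"z": 0.005,"rx": 0,"ry": 0,"rz": 0.082,"hand": 0},
    {"x": 0.026,"y": 0.022,"z": 0,"rx": 0,"ry": 0,"rz": 0.082,"hand": 0},
    {"x": 0.026,"y": 0.022,"z": 0,"rx": 0,"ry": 0,"rz": 0.082,"hand": 0},
    {"x": 0.026,"y": 0.022,"z": 0,"rx": 0,"ry": 0,"rz": 0.082,"hand": 0},
    {"x": 0.026,"y": 0.022,"z": 0,"rx": 0,"ry": 0,"rz": 0.082,"hand": 0}
  ]
}}

```text
time: 1.1
tool_pos: [0.3846, -0.3441, 0.2249]
ee_rot: [-1.571, 0.001, -0.586]
wrist_force: [-1.0, -0.1, -0.0]
width: 0.0175
```

Call:
{"fn": "play_rows", "kwargs": {
  "steps": [
    {"x": 0.026,"y": 0.022,"z": 0,"rx": 0,"ry": 0,"rz": 0.082,"hand": 0},
    {"x": 0.026,"y": 0.022,"z": 0,"rx": 0,"ry": 0,"rz": 0.082,"hand": 0},
    {"x": 0.026,"y": 0.022,"z": 0,"rx": 0,"ry": 0,"rz": 0.082,"hand": 0},
    {"x": 0.026,"y": 0.022,"z": 0,"rx": 0,"ry": 0,"rz": 0.082,"hand": 0},
    {"x": 0.026,"y": 0.022,"z": 0,"rx": 0,"ry": 0,"rz": 0.082,"hand": 0},
    {"x": 0.026,"y": 0.022,"z": 0,"rx": 0,"ry": 0,"rz": 0.082,"hand": 0},
    {"x": 0.026,"y": 0.022,"z": 0,"rx": 0,"ry": 0,"rz": 0.082,"hand": 0},
    {"x": 0,"y": 0,"z": 0,"rx": 0,"ry": 0,"rz": 0,"hand": 0}
  ]
}}

```text
time: 2.1
tool_pos: [0.5668, -0.1895, 0.2242]
ee_rot: [-1.57, 0.002, -0.012]
wrist_force: [-0.2, -0.8, -0.2]
width: 0.0007
```

Call:
{"fn": "play_rows", "kwargs": {
  "steps": [
    {"x": 0.01,"y": 0.015,"z": -0.01,"rx": 0,"ry": 0,"rz": 0.044,"hand": 0},
    {"x": 0.01,"y": 0.0155,"z": -0.02,"rx": 0,"ry": 0,"rz": 0.044,"hand": 0},
    {"x": 0,"y": 0,"z": -0.02,"rx": 0,"ry": 0,"rz": 0,"hand": 0},
    {"x": 0,"y": 0,"z": 0,"rx": 0,"ry": 0,"rz": 0,"hand": 0}
  ]
}}

```text
time: 2.6
tool_pos: [0.5844, -0.1594, 0.1716]
ee_rot: [-1.568, 0.006, 0.074]
wrist_force: [-1.0, -0.2, 0.0]
width: 0.0005
```

```bash
cat > look.py <<'E'
from h import *
import sys
tag=sys.argv[1]; n=sys.argv[2]; u0,v0,u1,v1=map(int,sys.argv[3:7])
s=shot(n,tag); a=s['color'][v0:v1,u0:u1,::-1]; k=min(790/a.shape[1],590/a.shape[0])
cv2.imwrite(f'pics/{tag}z.png',cv2.resize(a,None,fx=k,fy=k,interpolation=cv2.INTER_CUBIC))
E
python3 look.py a1 side 230 100 450 270
```

```text
(no output)
```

View pics/a1z.png

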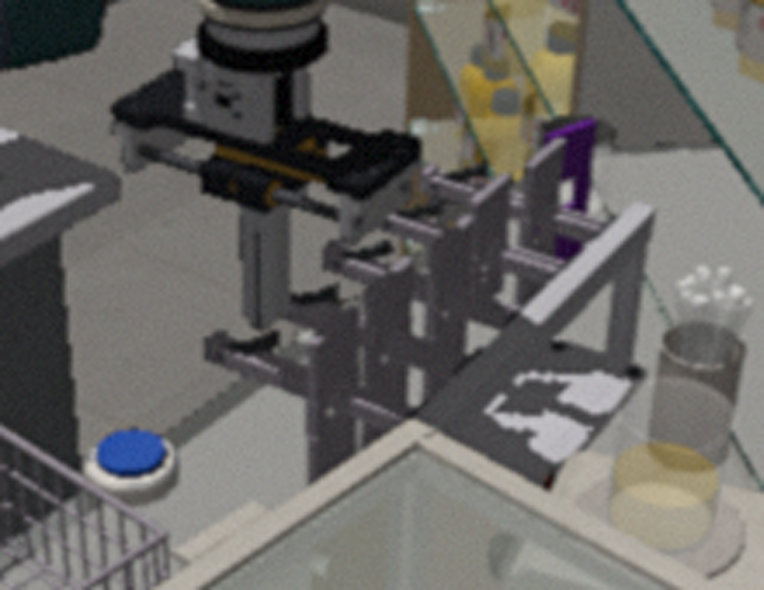

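Call:
{"fn": "play_rows", "kwargs": {
  "steps": [
    {"x": 0.001,"y": 0,"z": -0.008,"rx": 0,"ry": 0,"rz": 0,"hand": 0},
    {"x": 0.001,"y": 0,"z": -0.008,"rx": 0,"ry": 0,"rz": 0,"hand": 0},
    {"x": 0,"y": 0,"z": -0.004,"rx": 0,"ry": 0,"rz": 0,"hand": 0},
    {"x": 0,"y": 0,"z": -0.003,"rx": 0,"ry": 0,"rz": 0,"hand": 0},
    {"x": 0,"y": 0,"z": 0,"rx": 0,"ry": 0,"rz": 0,"hand": 0}
  ]
}}

```text
time: 3.28
tool_pos: [0.5873, -0.1604, 0.1514]
ee_rot: [-1.57, 0.002, 0.073]
wrist_force: [0.3, -0.1, -0.1]
width: 0.0004
```

```bash
python3 look.py a2 side 230 100 450 270
```

```text
(no output)
```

View pics/a2z.png

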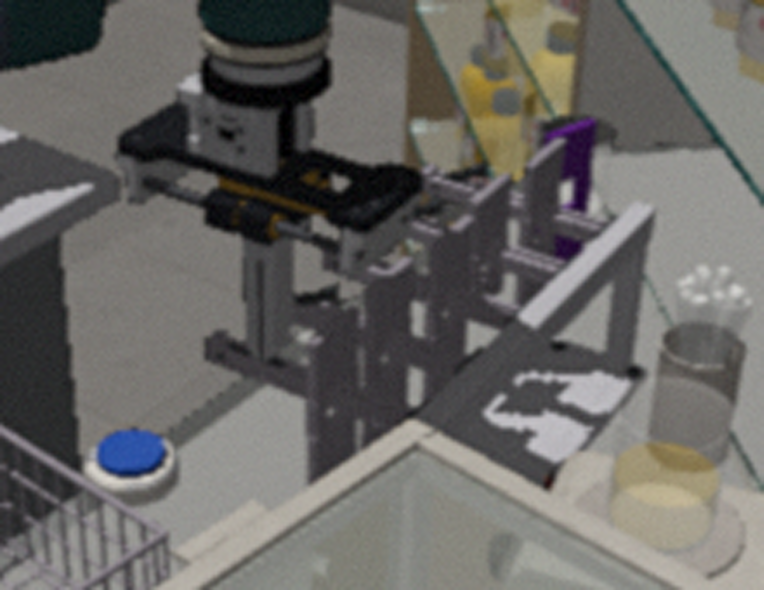

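Call:
{"fn": "play_rows", "kwargs": {
  "steps": [
    {"x": 0,"y": 0,"z": 0.03,"rx": 0,"ry": 0,"rz": 0,"hand": 0},
    {"x": -0.0025,"y": 0.034,"z": 0.0,"rx": 0,"ry": 0,"rz": 0,"hand": 0},
    {"x": -0.0025,"y": 0.034,"z": 0,"rx": 0,"ry": 0,"rz": 0,"hand": 0},
    {"x": 0,"y": 0,"z": -0.01,"rx": 0,"ry": 0,"rz": 0,"hand": 0},
    {"x": 0,"y": 0,"z": -0.008,"rx": 0,"ry": 0,"rz": 0,"hand": 0},
    {"x": 0,"y": 0,"z": -0.008,"rx": 0,"ry": 0,"rz": 0,"hand": 0},
    {"x": 0,"y": 0,"z": -0.005,"rx": 0,"ry": 0,"rz": 0,"hand": 0},
    {"x": 0,"y": 0,"z": 0,"rx": 0,"ry": 0,"rz": 0,"hand": 0}
  ]
}}

```text
time: 4.32
tool_pos: [0.5821, -0.093, 0.1499]
ee_rot: [-1.57, 0.003, 0.072]
wrist_force: [-0.3, 0.3, 0.5]
width: 0.0006
```

Call:
{"fn": "play_rows", "kwargs": {
  "steps": [
    {"x": 0,"y": 0,"z": 0.03,"rx": 0,"ry": 0,"rz": 0,"hand": 0},
    {"x": -0.0025,"y": 0.034,"z": 0.0,"rx": 0,"ry": 0,"rz": 0,"hand": 0},
    {"x": -0.0025,"y": 0.034,"z": 0,"rx": 0,"ry": 0,"rz": 0,"hand": 0},
    {"x": 0,"y": 0,"z": -0.01,"rx": 0,"ry": 0,"rz": 0,"hand": 0},
    {"x": 0,"y": 0,"z": -0.008,"rx": 0,"ry": 0,"rz": 0,"hand": 0},
    {"x": 0,"y": 0,"z": -0.008,"rx": 0,"ry": 0,"rz": 0,"hand": 0},
    {"x": 0,"y": 0,"z": -0.005,"rx": 0,"ry": 0,"rz": 0,"hand": 0},
    {"x": 0,"y": 0,"z": 0,"rx": 0,"ry": 0,"rz": 0,"hand": 0}
  ]
}}

```text
time: 5.32
tool_pos: [0.5771, -0.0251, 0.1489]
ee_rot: [-1.57, 0.003, 0.072]
wrist_force: [0.8, -0.1, -0.3]
width: 0.0001
```

```bash
python3 look.py a3 side 230 100 450 270
```

```text
(no output)
```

View pics/a3z.png

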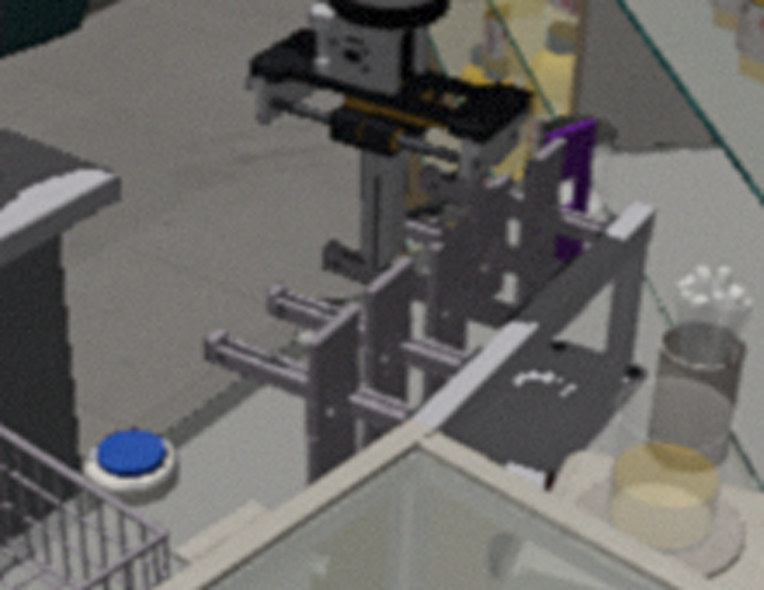

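Call:
{"fn": "play_rows", "kwargs": {
  "steps": [
    {"x": 0,"y": 0,"z": 0.035,"rx": 0,"ry": 0,"rz": 0,"hand": 0},
    {"x": -0.003,"y": 0.034,"z": 0.0,"rx": 0,"ry": 0,"rz": 0,"hand": 0},
    {"x": -0.0025,"y": 0.034,"z": 0,"rx": 0,"ry": 0,"rz": 0,"hand": 0},
    {"x": -0.0025,"y": 0.034,"z": 0.0,"rx": 0,"ry": 0,"rz": 0,"hand": 0},
    {"x": -0.0025,"y": 0.034,"z": 0,"rx": 0,"ry": 0,"rz": 0,"hand": 0},
    {"x": 0,"y": 0,"z": -0.012,"rx": 0,"ry": 0,"rz": 0,"hand": 0},
    {"x": 0,"y": 0,"z": -0.009,"rx": 0,"ry": 0,"rz": 0,"hand": 0},
    {"x": 0,"y": 0,"z": -0.008,"rx": 0,"ry": 0,"rz": 0,"hand": 0}
  ]
}}

```text
time: 6.38
tool_pos: [0.5685, 0.1104, 0.1569]
ee_rot: [-1.571, -0.003, 0.072]
wrist_force: [1.4, -0.4, 2.9]
width: 0.0004
```

Call:
{"fn": "play_rows", "kwargs": {
  "steps": [
    {"x": 0,"y": 0,"z": -0.006,"rx": 0,"ry": 0,"rz": 0,"hand": 0},
    {"x": 0,"y": 0,"z": 0,"rx": 0,"ry": 0,"rz": 0,"hand": 0},
    {"x": 0,"y": 0,"z": 0.035,"rx": 0,"ry": 0,"rz": 0,"hand": 0.06},
    {"x": 0,"y": 0,"z": 0.035,"rx": 0,"ry": 0,"rz": 0,"hand": 0.06},
    {"x": 0,"y": 0,"z": 0,"rx": 0,"ry": 0,"rz": 0,"hand": 0.06}
  ]
}}

```text
time: 7.0
tool_pos: [0.5691, 0.1113, 0.2241]
ee_rot: [-1.571, -0.007, 0.073]
wrist_force: [0.0, 0.0, -0.5]
width: 0.0271
```

```bash
python3 look.py a4 side 230 70 450 270;python3 look.py a4t top 230 100 430 270
```

```text
(no output)
```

View pics/a4z.png

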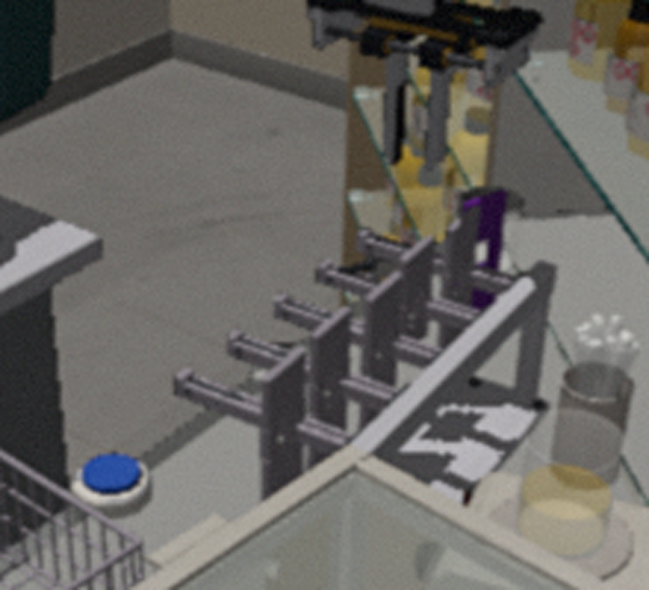

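View pics/a4tz.png

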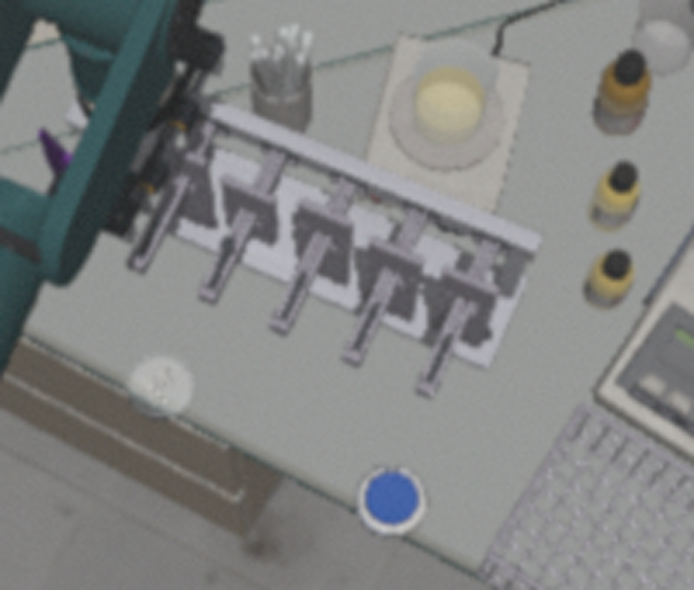

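Call:
{"fn": "play_rows", "kwargs": {
  "steps": [
    {"x": 0.025,"y": 0.0025,"z": 0,"rx": 0,"ry": 0,"rz": 0,"hand": 0.06},
    {"x": 0.025,"y": 0.0025,"z": 0.0,"rx": 0,"ry": 0,"rz": 0,"hand": 0.06},
    {"x": 0,"y": 0,"z": -0.01,"rx": 0,"ry": 0,"rz": 0,"hand": 0.06},
    {"x": 0,"y": 0,"z": -0.02,"rx": 0,"ry": 0,"rz": 0,"hand": 0.06},
    {"x": 0,"y": 0,"z": -0.02,"rx": 0,"ry": 0,"rz": 0,"hand": 0.06},
    {"x": 0,"y": 0,"z": -0.02,"rx": 0,"ry": 0,"rz": 0,"hand": 0.06},
    {"x": 0,"y": 0,"z": 0,"rx": 0,"ry": 0,"rz": 0,"hand": 0.06}
  ]
}}

```text
time: 7.98
tool_pos: [0.6152, 0.1162, 0.1476]
ee_rot: [-1.571, 0.006, 0.073]
wrist_force: [-0.0, 0.8, 0.5]
width: 0.0598
```

Call:
{"fn": "play_rows", "kwargs": {
  "steps": [
    {"x": 0,"y": 0,"z": 0,"rx": 0,"ry": 0,"rz": 0,"hand": 0},
    {"x": 0,"y": 0,"z": 0,"rx": 0,"ry": 0,"rz": 0,"hand": 0},
    {"x": 0,"y": 0,"z": 0,"rx": 0,"ry": 0,"rz": 0,"hand": 0},
    {"x": 0,"y": 0,"z": 0,"rx": 0,"ry": 0,"rz": 0,"hand": 0},
    {"x": 0,"y": 0,"z": 0,"rx": 0,"ry": 0,"rz": 0,"hand": 0}
  ]
}}

```text
time: 8.6
tool_pos: [0.6176, 0.1164, 0.1506]
ee_rot: [-1.571, -0.0, 0.073]
wrist_force: [0.3, 0.9, -0.4]
width: 0.0133
```

```bash
python3 look.py a5 side 230 70 450 270
```

```text
(no output)
```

View pics/a5z.png

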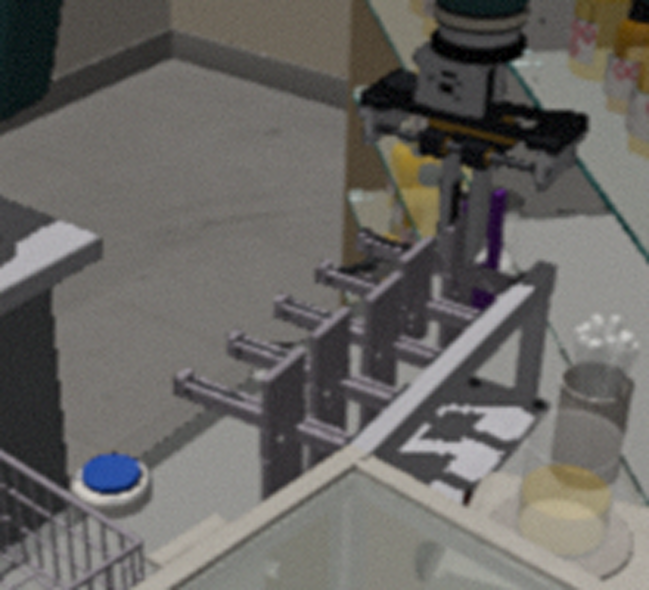

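Call:
{"fn": "play_rows", "kwargs": {
  "steps": [
    {"x": 0,"y": 0,"z": 0,"rx": 0,"ry": 0,"rz": 0,"hand": 0},
    {"x": 0,"y": 0,"z": 0,"rx": 0,"ry": 0,"rz": 0,"hand": 0},
    {"x": 0,"y": 0,"z": 0,"rx": 0,"ry": 0,"rz": 0,"hand": 0},
    {"x": 0,"y": 0,"z": 0.004,"rx": 0,"ry": 0,"rz": 0,"hand": 0},
    {"x": 0,"y": 0,"z": 0.004,"rx": 0,"ry": 0,"rz": 0,"hand": 0},
    {"x": 0,"y": 0,"z": 0,"rx": 0,"ry": 0,"rz": 0,"hand": 0},
    {"x": 0,"y": 0,"z": 0,"rx": 0,"ry": 0,"rz": 0,"hand": 0}
  ]
}}

```text
time: 9.52
tool_pos: [0.6174, 0.1164, 0.1584]
ee_rot: [-1.571, 0.0, 0.073]
wrist_force: [-1.1, -0.2, -2.7]
width: 0.008
```

Call:
{"fn": "play_rows", "kwargs": {
  "steps": [
    {"x": -0.01,"y": -0.0008,"z": 0,"rx": 0,"ry": 0,"rz": 0,"hand": 0},
    {"x": -0.018,"y": -0.0014,"z": 0,"rx": 0,"ry": 0,"rz": 0,"hand": 0},
    {"x": -0.018,"y": -0.0014,"z": 0,"rx": 0,"ry": 0,"rz": 0,"hand": 0},
    {"x": -0.018,"y": -0.0014,"z": 0,"rx": 0,"ry": 0,"rz": 0,"hand": 0},
    {"x": -0.018,"y": -0.0014,"z": 0,"rx": 0,"ry": 0,"rz": 0,"hand": 0},
    {"x": -0.018,"y": -0.0014,"z": 0,"rx": 0,"ry": 0,"rz": 0,"hand": 0},
    {"x": -0.018,"y": -0.0014,"z": 0,"rx": 0,"ry": 0,"rz": 0,"hand": 0},
    {"x": -0.012,"y": -0.001,"z": 0,"rx": 0,"ry": 0,"rz": 0,"hand": 0}
  ]
}}

```text
time: 10.52
tool_pos: [0.4863, 0.1062, 0.1586]
ee_rot: [-1.571, -0.0, 0.073]
wrist_force: [0.1, -1.1, -1.5]
width: 0.0077
```

```bash
python3 look.py a6 side 210 50 450 270
```

```text
(no output)
```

View pics/a6z.png

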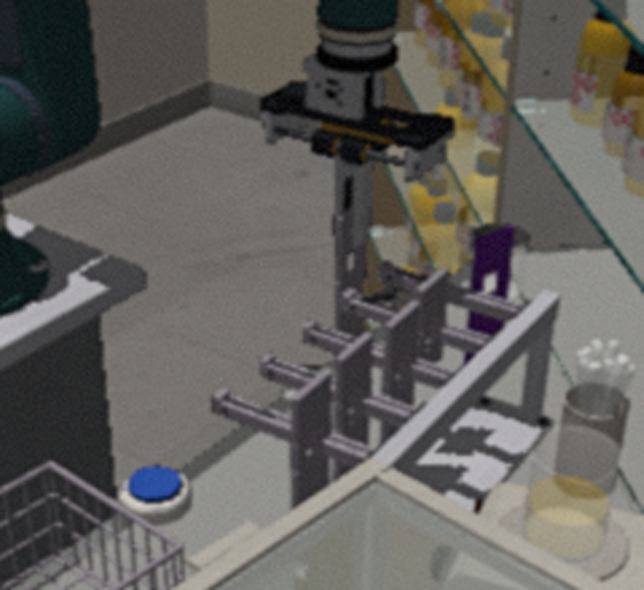

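Call:
{"fn": "play_rows", "kwargs": {
  "steps": [
    {"x": 0,"y": 0,"z": 0.055,"rx": 0,"ry": 0,"rz": 0,"hand": 0},
    {"x": 0,"y": 0,"z": 0.055,"rx": 0,"ry": 0,"rz": 0,"hand": 0},
    {"x": 0,"y": -0.031,"z": 0,"rx": 0,"ry": 0,"rz": -0.115,"hand": 0},
    {"x": 0,"y": -0.031,"z": 0,"rx": 0,"ry": 0,"rz": -0.115,"hand": 0},
    {"x": 0,"y": -0.031,"z": 0,"rx": 0,"ry": 0,"rz": -0.115,"hand": 0},
    {"x": 0,"y": -0.031,"z": 0,"rx": 0,"ry": 0,"rz": -0.115,"hand": 0},
    {"x": 0,"y": -0.031,"z": 0,"rx": 0,"ry": 0,"rz": -0.115,"hand": 0},
    {"x": 0,"y": -0.031,"z": 0,"rx": 0,"ry": 0,"rz": -0.115,"hand": 0}
  ]
}}

```text
time: 11.58
tool_pos: [0.4876, -0.0809, 0.2685]
ee_rot: [-1.571, -0.0, -0.621]
wrist_force: [0.3, 0.6, -2.1]
width: 0.008
```

Call:
{"fn": "play_rows", "kwargs": {
  "steps": [
    {"x": 0.001,"y": -0.031,"z": 0,"rx": 0,"ry": 0,"rz": -0.115,"hand": 0},
    {"x": 0.001,"y": -0.031,"z": 0,"rx": 0,"ry": 0,"rz": -0.115,"hand": 0},
    {"x": 0.001,"y": -0.031,"z": 0,"rx": 0,"ry": 0,"rz": -0.115,"hand": 0},
    {"x": 0.001,"y": -0.031,"z": 0,"rx": 0,"ry": 0,"rz": -0.115,"hand": 0},
    {"x": 0.001,"y": -0.031,"z": 0,"rx": 0,"ry": 0,"rz": -0.115,"hand": 0},
    {"x": 0.001,"y": -0.031,"z": 0,"rx": 0,"ry": 0,"rz": -0.115,"hand": 0},
    {"x": 0.001,"y": -0.031,"z": 0,"rx": 0,"ry": 0,"rz": -0.115,"hand": 0},
    {"x": 0.001,"y": -0.031,"z": 0,"rx": 0,"ry": 0,"rz": -0.115,"hand": 0}
  ]
}}

```text
time: 12.58
tool_pos: [0.4956, -0.3289, 0.2683]
ee_rot: [-1.571, -0.0, -1.541]
wrist_force: [-0.7, 0.3, -0.8]
width: 0.008
```

```bash
python3 look.py a7 side 0 0 450 330; python3 look.py a7t top 180 90 500 330; python3 -c "
from h import *
B=basket(dict(np.load('pics/a7t.npz')));r=cv2.minAreaRect((B[:,:2]*1000).astype(np.float32)); print(r,len(B))
B=basket(dict(np.load('pics/a7.npz')));r=cv2.minAreaRect((B[:,:2]*1000).astype(np.float32)); print(r,len(B))"
```

```text
((522.18603515625, -386.7275085449219), (221.96351623535156, 162.36997985839844), 85.60868072509766) 278
((521.5037231445312, -385.64691162109375), (222.7604522705078, 164.59902954101562), 85.12358093261719) 954
```

View pics/a7z.png

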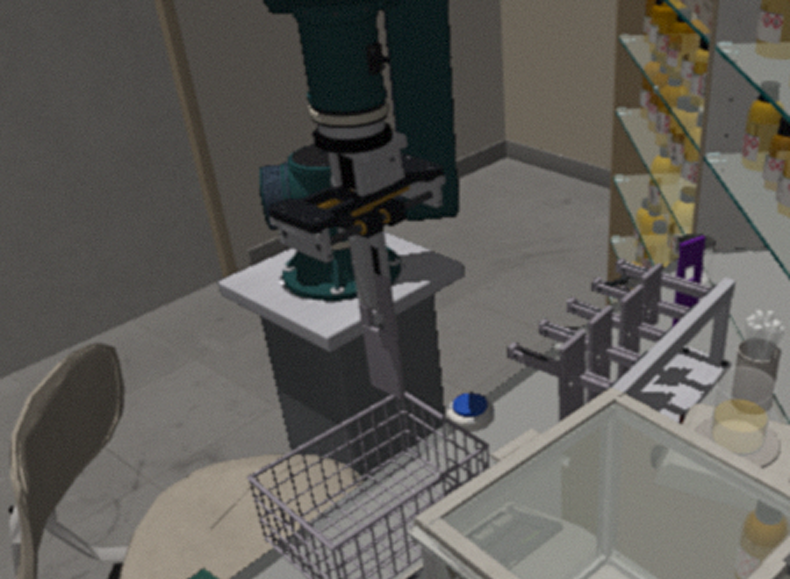

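View pics/a7tz.png

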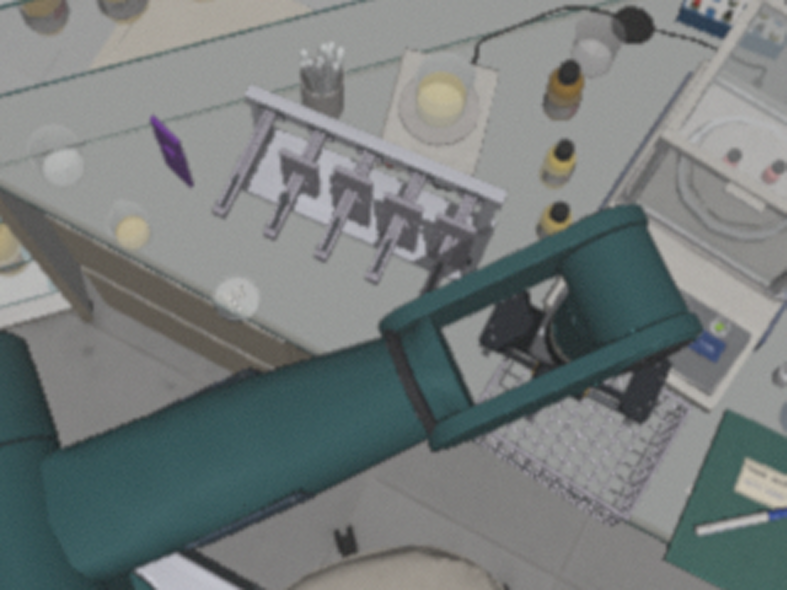

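Call:
{"fn": "play_rows", "kwargs": {
  "steps": [
    {"x": 0,"y": -0.01,"z": 0,"rx": 0,"ry": 0,"rz": -0.054,"hand": 0},
    {"x": 0,"y": -0.01,"z": 0,"rx": 0,"ry": 0,"rz": -0.054,"hand": 0},
    {"x": 0,"y": -0.01,"z": 0,"rx": 0.145,"ry": -0.012,"rz": 0,"hand": 0},
    {"x": 0,"y": 0,"z": 0,"rx": 0.145,"ry": -0.012,"rz": 0,"hand": 0},
    {"x": 0,"y": 0,"z": 0,"rx": 0.145,"ry": -0.012,"rz": 0,"hand": 0},
    {"x": 0,"y": 0,"z": -0.03,"rx": 0,"ry": 0,"rz": 0,"hand": 0},
    {"x": 0,"y": 0,"z": -0.03,"rx": 0,"ry": 0,"rz": 0,"hand": 0},
    {"x": 0,"y": 0,"z": 0,"rx": 0,"ry": 0,"rz": 0,"hand": 0}
  ]
}}

```text
time: 13.68
tool_pos: [0.4948, -0.3565, 0.2054]
ee_rot: [-1.572, 0.441, -1.645]
wrist_force: [-0.2, 0.0, -1.9]
width: 0.008
```

```bash
python3 look.py a8 side 100 60 400 280
```

```text
(no output)
```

View pics/a8z.png

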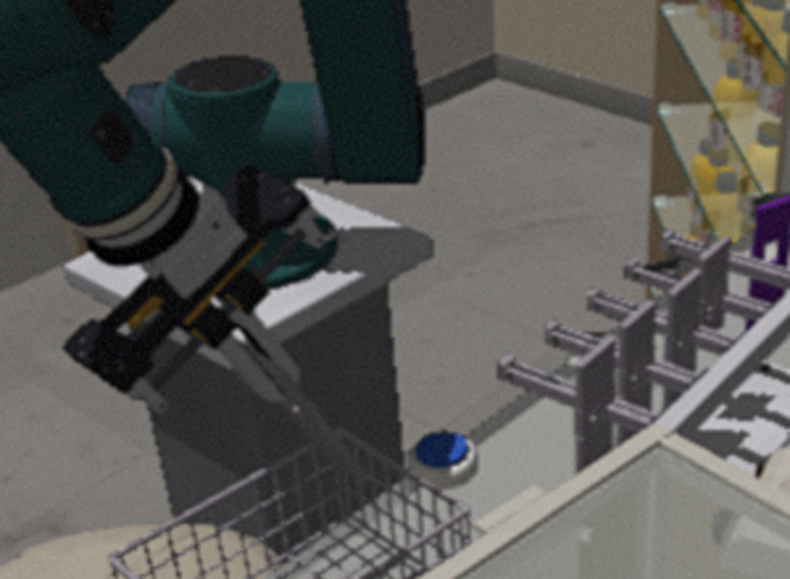

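Call:
{"fn": "play_rows", "kwargs": {
  "steps": [
    {"x": 0,"y": 0,"z": -0.03,"rx": 0,"ry": 0,"rz": 0,"hand": 0},
    {"x": 0,"y": 0,"z": -0.03,"rx": 0,"ry": 0,"rz": 0,"hand": 0},
    {"x": 0,"y": 0,"z": -0.017,"rx": 0,"ry": 0,"rz": 0,"hand": 0},
    {"x": 0,"y": 0,"z": -0.004,"rx": 0,"ry": 0,"rz": 0,"hand": 0},
    {"x": 0,"y": 0,"z": -0.004,"rx": 0,"ry": 0,"rz": 0,"hand": 0},
    {"x": 0,"y": 0,"z": 0,"rx": 0,"ry": 0,"rz": 0,"hand": 0}
  ]
}}

```text
time: 14.48
tool_pos: [0.4959, -0.3581, 0.1245]
ee_rot: [-1.566, 0.435, -1.643]
wrist_force: [-0.3, -0.0, -1.4]
width: 0.008
```

Call:
{"fn": "play_rows", "kwargs": {
  "steps": [
    {"x": 0,"y": 0,"z": -0.003,"rx": 0,"ry": 0,"rz": 0,"hand": 0},
    {"x": 0,"y": 0,"z": -0.003,"rx": 0,"ry": 0,"rz": 0,"hand": 0},
    {"x": 0,"y": 0,"z": 0,"rx": 0,"ry": 0,"rz": 0,"hand": 0}
  ]
}}

```text
time: 14.85
tool_pos: [0.4954, -0.3576, 0.1171]
ee_rot: [-1.567, 0.437, -1.644]
wrist_force: [1.0, -0.7, -2.1]
width: 0.008
```

Call:
{"fn": "play_rows", "kwargs": {
  "steps": [
    {"x": 0,"y": 0,"z": 0,"rx": 0,"ry": 0,"rz": 0,"hand": 0.04},
    {"x": 0,"y": 0,"z": 0,"rx": 0,"ry": 0,"rz": 0,"hand": 0.04},
    {"x": 0,"y": 0,"z": 0,"rx": 0,"ry": 0,"rz": 0,"hand": 0.04},
    {"x": 0,"y": 0,"z": 0,"rx": 0,"ry": 0,"rz": 0,"hand": 0.04}
  ]
}}

```text
time: 15.35
tool_pos: [0.4956, -0.3579, 0.1177]
ee_rot: [-1.567, 0.436, -1.644]
wrist_force: [-0.5, 0.2, -1.0]
width: 0.0391
```

```bash
python3 look.py a9 side 100 60 400 280
```

```text
(no output)
```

View pics/a9z.png

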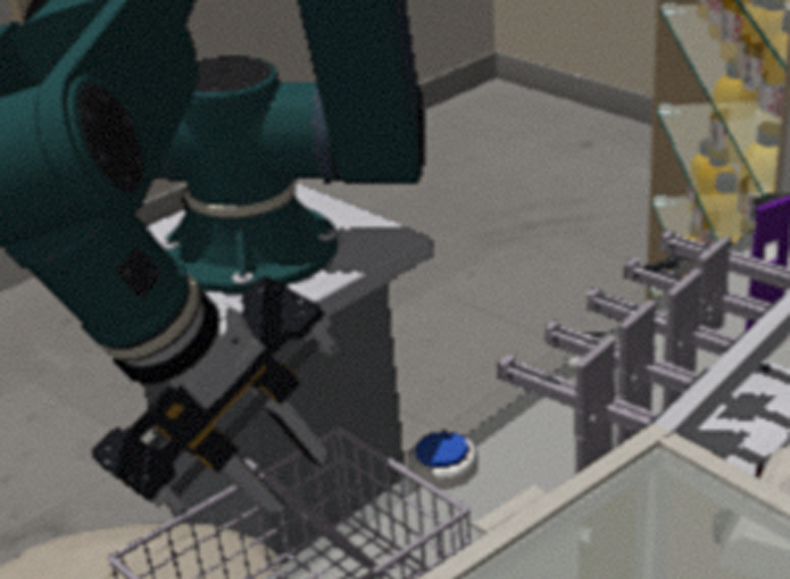

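Call:
{"fn": "play_rows", "kwargs": {
  "steps": [
    {"x": -0.001,"y": -0.0105,"z": 0.0225,"rx": 0,"ry": 0,"rz": 0,"hand": 0.04},
    {"x": -0.001,"y": -0.0105,"z": 0.0225,"rx": 0,"ry": 0,"rz": 0,"hand": 0.04},
    {"x": -0.001,"y": -0.0105,"z": 0.0225,"rx": 0,"ry": 0,"rz": 0,"hand": 0.06},
    {"x": -0.001,"y": -0.0105,"z": 0.0225,"rx": 0,"ry": 0,"rz": 0,"hand": 0.06},
    {"x": -0.0,"y": 0,"z": 0.05,"rx": -0.145,"ry": 0.012,"rz": 0,"hand": 0.06},
    {"x": -0.0,"y": 0.02,"z": 0.02,"rx": -0.145,"ry": 0.012,"rz": 0,"hand": 0.06},
    {"x": 0,"y": 0.03,"z": 0,"rx": -0.145,"ry": 0.012,"rz": 0.1,"hand": 0.06},
    {"x": 0,"y": 0.03,"z": 0,"rx": 0,"ry": 0,"rz": 0.1,"hand": 0.06}
  ]
}}

```text
time: 16.4
tool_pos: [0.492, -0.3166, 0.2799]
ee_rot: [-1.575, -0.003, -1.439]
wrist_force: [0.6, -0.0, 0.1]
width: 0.0599
```

```bash
python3 look.py a10 side 100 60 400 280;python3 look.py a10t top 280 150 500 330
```

```text
(no output)
```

View pics/a10z.png

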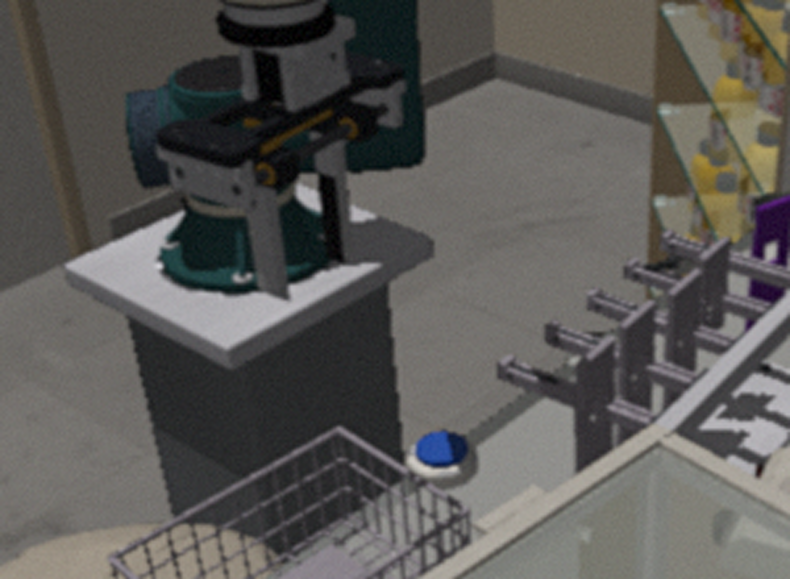

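View pics/a10tz.png

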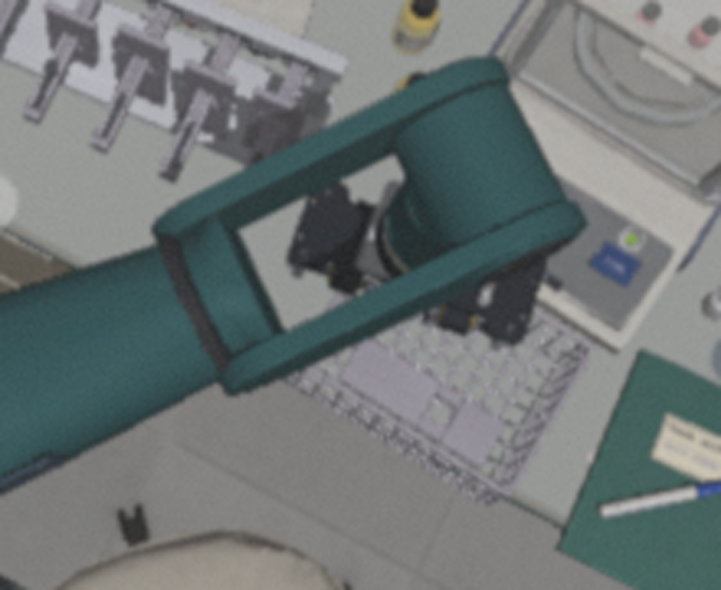

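```bash
python3 - <<'E'
from h import *
p=np.load('rack.npy')
s=shot('side','b0');P=pts(s).reshape(-1,3)
c,q=np.cos(p[2]),np.sin(p[2]);d=P[:,:2]-p[:2];X=d[:,0]*c+d[:,1]*q;Y=-d[:,0]*q+d[:,1]*c
for i,y in enumerate([.136,.068,0,-.068,-.136]):
    m=(abs(Y-y)<.008)&(X>-.06)&(X<-.038)&(P[:,2]>.1)&(P[:,2]<.2); print(i+1,np.percentile(P[m][:,2],[50,90,98]))
a=s['color'][160:240,280:400,::-1]; cv2.imwrite('pics/b0z.png',cv2.resize(a,None,fx=6,fy=6))
E
```

```text
1 [0.14521825 0.14716904 0.1482267 ]
2 [0.14599928 0.16391463 0.16727585]
3 [0.14526044 0.14729893 0.14801227]
4 [0.14435301 0.1466505  0.14734702]
5 [0.14386212 0.14669557 0.1473915 ]
```

View pics/b0z.png

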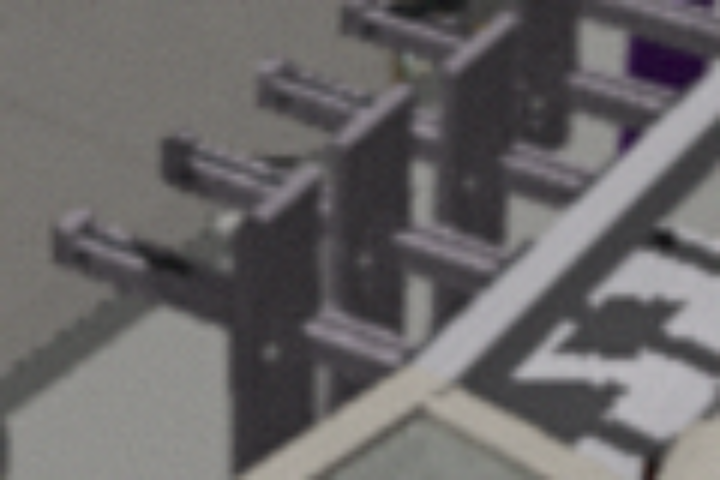

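Call:
{"fn": "play_rows", "kwargs": {
  "steps": [
    {"x": 0,"y": 0.016,"z": 0,"rx": 0,"ry": 0,"rz": 0.116,"hand": 0.06},
    {"x": 0,"y": 0.016,"z": 0,"rx": 0,"ry": 0,"rz": 0.116,"hand": 0.06},
    {"x": 0.012,"y": 0.016,"z": 0,"rx": 0,"ry": 0,"rz": 0.116,"hand": 0.06},
    {"x": 0.012,"y": 0.016,"z": 0,"rx": 0,"ry": 0,"rz": 0.116,"hand": 0.06},
    {"x": 0.012,"y": 0.016,"z": 0,"rx": 0,"ry": 0,"rz": 0.116,"hand": 0.06},
    {"x": 0.012,"y": 0.016,"z": 0,"rx": 0,"ry": 0,"rz": 0.116,"hand": 0.06},
    {"x": 0.012,"y": 0.016,"z": 0,"rx": 0,"ry": 0,"rz": 0.116,"hand": 0.06},
    {"x": 0.012,"y": 0.016,"z": 0,"rx": 0,"ry": 0,"rz": 0.116,"hand": 0.06}
  ]
}}

```text
time: 17.55
tool_pos: [0.5641, -0.1931, 0.2767]
ee_rot: [-1.578, 0.001, -0.517]
wrist_force: [-0.7, -0.4, 0.0]
width: 0.0601
```

Call:
{"fn": "play_rows", "kwargs": {
  "steps": [
    {"x": 0.012,"y": 0.012,"z": 0,"rx": 0,"ry": 0,"rz": 0.116,"hand": 0.06},
    {"x": 0.012,"y": 0.012,"z": 0,"rx": 0,"ry": 0,"rz": 0.116,"hand": 0.06},
    {"x": 0.012,"y": 0.005,"z": -0.02,"rx": 0,"ry": 0,"rz": 0.116,"hand": 0.06},
    {"x": 0.012,"y": 0.0,"z": -0.02,"rx": 0,"ry": 0,"rz": 0.116,"hand": 0.06},
    {"x": 0.012,"y": 0.0,"z": -0.015,"rx": 0,"ry": 0,"rz": 0.116,"hand": 0.06},
    {"x": 0,"y": 0,"z": 0,"rx": 0,"ry": 0,"rz": 0,"hand": 0.06},
    {"x": 0,"y": 0,"z": 0,"rx": 0,"ry": 0,"rz": 0,"hand": 0.06}
  ]
}}

```text
time: 18.42
tool_pos: [0.6235, -0.1638, 0.2228]
ee_rot: [-1.578, 0.0, 0.059]
wrist_force: [0.6, -0.7, 0.8]
width: 0.06
```

Call:
{"fn": "play_rows", "kwargs": {
  "steps": [
    {"x": 0.0107,"y": 0.0085,"z": -0.01,"rx": 0.007,"ry": 0,"rz": 0.016,"hand": 0.06},
    {"x": 0,"y": 0,"z": -0.02,"rx": 0,"ry": 0,"rz": 0,"hand": 0.06},
    {"x": 0,"y": 0,"z": -0.02,"rx": 0,"ry": 0,"rz": 0,"hand": 0.06},
    {"x": 0,"y": 0,"z": -0.02,"rx": 0,"ry": 0,"rz": 0,"hand": 0.04},
    {"x": 0,"y": 0,"z": 0,"rx": 0,"ry": 0,"rz": 0,"hand": 0.02},
    {"x": 0,"y": 0,"z": 0,"rx": 0,"ry": 0,"rz": 0,"hand": 0},
    {"x": 0,"y": 0,"z": 0,"rx": 0,"ry": 0,"rz": 0,"hand": 0},
    {"x": 0,"y": 0,"z": 0,"rx": 0,"ry": 0,"rz": 0,"hand": 0}
  ]
}}

```text
time: 19.42
tool_pos: [0.6347, -0.1544, 0.1536]
ee_rot: [-1.572, -0.002, 0.079]
wrist_force: [-0.7, 1.2, -0.2]
width: 0.0134
```

Call:
{"fn": "play_rows", "kwargs": {
  "steps": [
    {"x": 0,"y": 0,"z": 0,"rx": 0,"ry": 0,"rz": 0,"hand": 0},
    {"x": 0,"y": 0,"z": 0,"rx": 0,"ry": 0,"rz": 0,"hand": 0},
    {"x": 0,"y": 0,"z": 0.004,"rx": 0,"ry": 0,"rz": 0,"hand": 0},
    {"x": 0,"y": 0,"z": 0.004,"rx": 0,"ry": 0,"rz": 0,"hand": 0},
    {"x": 0,"y": 0,"z": 0,"rx": 0,"ry": 0,"rz": 0,"hand": 0},
    {"x": 0,"y": 0,"z": 0,"rx": 0,"ry": 0,"rz": 0,"hand": 0}
  ]
}}

```text
time: 20.18
tool_pos: [0.6342, -0.1542, 0.1602]
ee_rot: [-1.571, 0.0, 0.079]
wrist_force: [-0.4, 0.6, -1.3]
width: 0.008
```

```bash
python3 look.py a11 side 230 70 450 270
```

```text
(no output)
```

View pics/a11z.png

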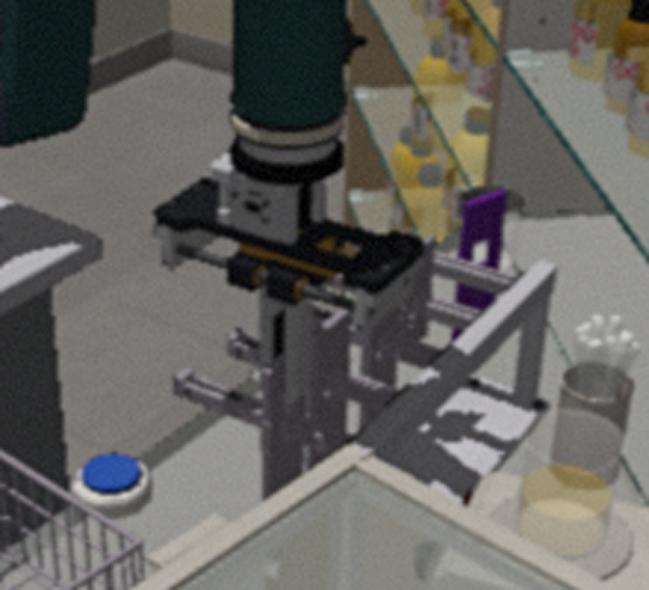

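Call:
{"fn": "play_rows", "kwargs": {
  "steps": [
    {"x": -0.01,"y": -0.0008,"z": 0,"rx": 0,"ry": 0,"rz": 0,"hand": 0},
    {"x": -0.018,"y": -0.0014,"z": 0,"rx": 0,"ry": 0,"rz": 0,"hand": 0},
    {"x": -0.018,"y": -0.0014,"z": 0,"rx": 0,"ry": 0,"rz": 0,"hand": 0},
    {"x": -0.018,"y": -0.0014,"z": 0,"rx": 0,"ry": 0,"rz": 0,"hand": 0},
    {"x": -0.018,"y": -0.0014,"z": 0,"rx": 0,"ry": 0,"rz": 0,"hand": 0},
    {"x": -0.018,"y": -0.0014,"z": 0,"rx": 0,"ry": 0,"rz": 0,"hand": 0},
    {"x": -0.018,"y": -0.0014,"z": 0,"rx": 0,"ry": 0,"rz": 0,"hand": 0},
    {"x": -0.012,"y": -0.001,"z": 0,"rx": 0,"ry": 0,"rz": 0,"hand": 0}
  ]
}}

```text
time: 21.22
tool_pos: [0.503, -0.1645, 0.1606]
ee_rot: [-1.571, -0.0, 0.078]
wrist_force: [0.2, 0.3, -2.2]
width: 0.0083
```

Call:
{"fn": "play_rows", "kwargs": {
  "steps": [
    {"x": 0,"y": 0,"z": 0.055,"rx": 0,"ry": 0,"rz": 0,"hand": 0},
    {"x": 0,"y": 0,"z": 0.055,"rx": 0,"ry": 0,"rz": 0,"hand": 0},
    {"x": 0,"y": 0,"z": 0,"rx": 0,"ry": 0,"rz": 0,"hand": 0}
  ]
}}

```text
time: 21.6
tool_pos: [0.506, -0.1654, 0.2769]
ee_rot: [-1.577, -0.011, 0.079]
wrist_force: [-0.4, -1.2, -2.4]
width: 0.0079
```

```bash
python3 look.py a12 side 210 50 450 270; python3 -c "
from h import *
B=basket(dict(np.load('pics/a12.npz')));r=cv2.minAreaRect((B[:,:2]*1000).astype(np.float32)); print(r,len(B))"
```

```text
((521.7494506835938, -385.9552307128906), (222.92897033691406, 164.15667724609375), 85.13246154785156) 970
```

View pics/a12z.png

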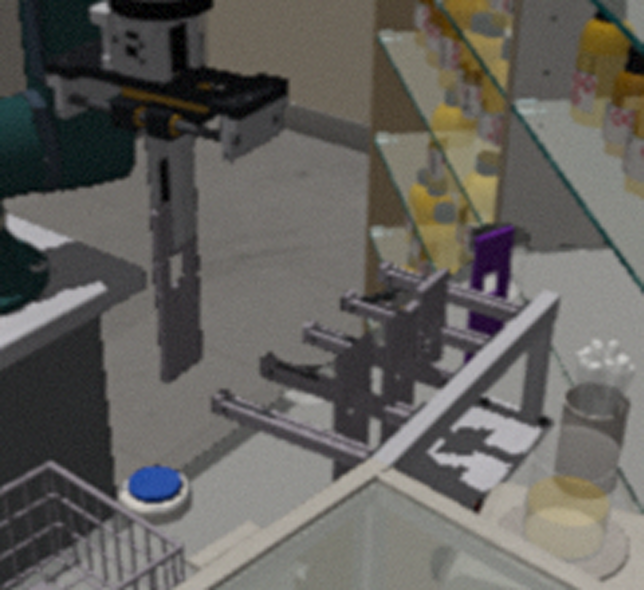

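Call:
{"fn": "play_rows", "kwargs": {
  "steps": [
    {"x": 0.004,"y": -0.0165,"z": 0,"rx": 0,"ry": 0,"rz": -0.123,"hand": 0},
    {"x": 0.004,"y": -0.0165,"z": 0,"rx": 0,"ry": 0,"rz": -0.123,"hand": 0},
    {"x": 0.004,"y": -0.0165,"z": 0,"rx": 0,"ry": 0,"rz": -0.123,"hand": 0},
    {"x": 0.004,"y": -0.0165,"z": 0,"rx": 0,"ry": 0,"rz": -0.123,"hand": 0},
    {"x": 0.004,"y": -0.0165,"z": 0,"rx": 0,"ry": 0,"rz": -0.123,"hand": 0},
    {"x": 0.004,"y": -0.0165,"z": 0,"rx": 0,"ry": 0,"rz": -0.123,"hand": 0},
    {"x": 0.004,"y": -0.0165,"z": 0,"rx": 0,"ry": 0,"rz": -0.123,"hand": 0},
    {"x": 0.004,"y": -0.0165,"z": 0,"rx": 0,"ry": 0,"rz": -0.123,"hand": 0}
  ]
}}

```text
time: 22.65
tool_pos: [0.5355, -0.2965, 0.2675]
ee_rot: [-1.573, 0.004, -0.909]
wrist_force: [-0.1, -0.0, -1.9]
width: 0.0078
```

Call:
{"fn": "play_rows", "kwargs": {
  "steps": [
    {"x": 0.004,"y": -0.0165,"z": 0,"rx": 0,"ry": 0,"rz": -0.123,"hand": 0},
    {"x": 0.004,"y": -0.0165,"z": 0,"rx": 0,"ry": 0,"rz": -0.123,"hand": 0},
    {"x": 0.004,"y": -0.0165,"z": 0,"rx": 0,"ry": 0,"rz": -0.123,"hand": 0},
    {"x": 0.004,"y": -0.0165,"z": 0,"rx": 0,"ry": 0,"rz": -0.123,"hand": 0},
    {"x": 0,"y": 0,"z": 0,"rx": 0,"ry": 0,"rz": -0.123,"hand": 0},
    {"x": 0,"y": 0,"z": 0,"rx": 0,"ry": 0,"rz": -0.123,"hand": 0},
    {"x": 0,"y": 0,"z": 0,"rx": 0,"ry": 0,"rz": 0,"hand": 0}
  ]
}}

```text
time: 23.52
tool_pos: [0.5516, -0.3622, 0.2677]
ee_rot: [-1.575, 0.002, -1.642]
wrist_force: [0.5, 0.8, -2.5]
width: 0.0074
```

Call:
{"fn": "play_rows", "kwargs": {
  "steps": [
    {"x": 0,"y": 0,"z": 0,"rx": 0.145,"ry": -0.012,"rz": 0,"hand": 0},
    {"x": 0,"y": 0,"z": 0,"rx": 0.145,"ry": -0.012,"rz": 0,"hand": 0},
    {"x": 0,"y": 0,"z": 0,"rx": 0.145,"ry": -0.012,"rz": 0,"hand": 0},
    {"x": 0,"y": 0,"z": -0.03,"rx": 0,"ry": 0,"rz": 0,"hand": 0},
    {"x": 0,"y": 0,"z": -0.04,"rx": 0,"ry": 0,"rz": 0,"hand": 0},
    {"x": 0,"y": 0,"z": -0.04,"rx": 0,"ry": 0,"rz": 0,"hand": 0},
    {"x": 0,"y": 0,"z": -0.025,"rx": 0,"ry": 0,"rz": 0,"hand": 0},
    {"x": 0,"y": 0,"z": 0,"rx": 0,"ry": 0,"rz": 0,"hand": 0}
  ]
}}

```text
time: 24.52
tool_pos: [0.5507, -0.3611, 0.1313]
ee_rot: [-1.573, 0.441, -1.644]
wrist_force: [0.2, 0.0, -1.7]
width: 0.0081
```

```bash
python3 look.py a13 side 100 60 400 280
```

```text
(no output)
```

View pics/a13z.png

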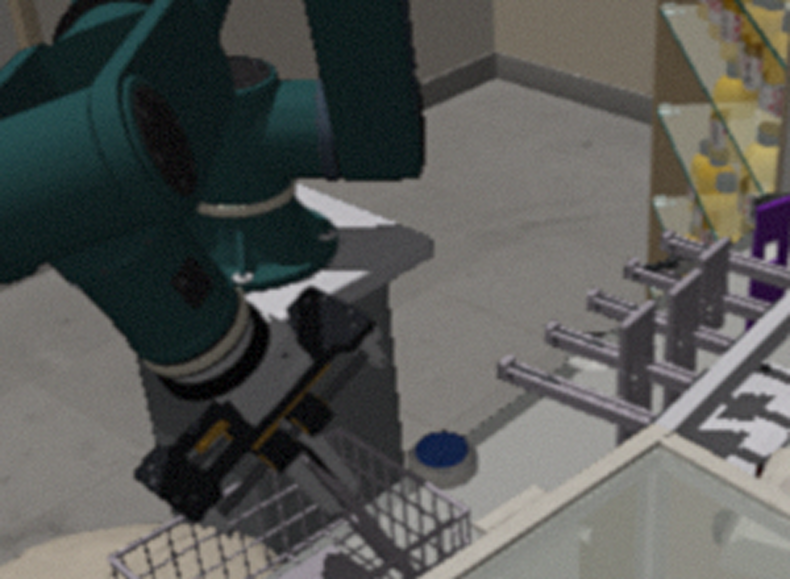

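Call:
{"fn": "play_rows", "kwargs": {
  "steps": [
    {"x": 0,"y": 0,"z": -0.005,"rx": 0,"ry": 0,"rz": 0,"hand": 0},
    {"x": 0,"y": 0,"z": -0.003,"rx": 0,"ry": 0,"rz": 0,"hand": 0},
    {"x": 0,"y": 0,"z": 0,"rx": 0,"ry": 0,"rz": 0,"hand": 0},
    {"x": 0,"y": 0,"z": 0,"rx": 0,"ry": 0,"rz": 0,"hand": 0.04},
    {"x": 0,"y": 0,"z": 0,"rx": 0,"ry": 0,"rz": 0,"hand": 0.04},
    {"x": 0,"y": 0,"z": 0,"rx": 0,"ry": 0,"rz": 0,"hand": 0.04},
    {"x": 0,"y": 0,"z": 0,"rx": 0,"ry": 0,"rz": 0,"hand": 0.04}
  ]
}}

```text
time: 25.45
tool_pos: [0.5523, -0.3626, 0.1277]
ee_rot: [-1.566, 0.436, -1.642]
wrist_force: [-0.1, 0.1, -0.0]
width: 0.0395
```

Call:
{"fn": "play_rows", "kwargs": {
  "steps": [
    {"x": -0.001,"y": -0.0105,"z": 0.0225,"rx": 0,"ry": 0,"rz": 0,"hand": 0.04},
    {"x": -0.001,"y": -0.0105,"z": 0.0225,"rx": 0,"ry": 0,"rz": 0,"hand": 0.04},
    {"x": -0.001,"y": -0.0105,"z": 0.0225,"rx": 0,"ry": 0,"rz": 0,"hand": 0.06},
    {"x": -0.001,"y": -0.0105,"z": 0.0225,"rx": 0,"ry": 0,"rz": 0,"hand": 0.06},
    {"x": -0.0,"y": 0,"z": 0.05,"rx": -0.145,"ry": 0.012,"rz": 0,"hand": 0.06},
    {"x": -0.0,"y": 0.02,"z": 0.02,"rx": -0.145,"ry": 0.012,"rz": 0,"hand": 0.06},
    {"x": 0,"y": 0.03,"z": 0,"rx": -0.145,"ry": 0.012,"rz": 0.1,"hand": 0.06},
    {"x": 0,"y": 0.03,"z": 0,"rx": 0,"ry": 0,"rz": 0.1,"hand": 0.06}
  ]
}}

```text
time: 26.45
tool_pos: [0.5487, -0.3209, 0.2898]
ee_rot: [-1.576, -0.002, -1.437]
wrist_force: [0.8, 0.2, -0.2]
width: 0.0599
```

Call:
{"fn": "play_rows", "kwargs": {
  "steps": [
    {"x": 0,"y": 0.02,"z": 0,"rx": 0,"ry": 0,"rz": 0.115,"hand": 0.06},
    {"x": 0,"y": 0.02,"z": 0,"rx": 0,"ry": 0,"rz": 0.115,"hand": 0.06},
    {"x": 0.006,"y": 0.02,"z": 0,"rx": 0,"ry": 0,"rz": 0.115,"hand": 0.06},
    {"x": 0.006,"y": 0.02,"z": 0,"rx": 0,"ry": 0,"rz": 0.115,"hand": 0.06},
    {"x": 0.006,"y": 0.02,"z": 0,"rx": 0,"ry": 0,"rz": 0.115,"hand": 0.06},
    {"x": 0.006,"y": 0.02,"z": 0,"rx": 0,"ry": 0,"rz": 0.115,"hand": 0.06},
    {"x": 0.006,"y": 0.02,"z": 0,"rx": 0,"ry": 0,"rz": 0.115,"hand": 0.06},
    {"x": 0.006,"y": 0.02,"z": 0,"rx": 0,"ry": 0,"rz": 0.115,"hand": 0.06}
  ]
}}

```text
time: 27.45
tool_pos: [0.5842, -0.1635, 0.2876]
ee_rot: [-1.578, 0.0, -0.52]
wrist_force: [-0.3, -1.2, 0.0]
width: 0.06
```

```bash
python3 look.py a14 side 100 60 400 280;python3 look.py a14t top 280 150 500 330
```

```text
(no output)
```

View pics/a14tz.png

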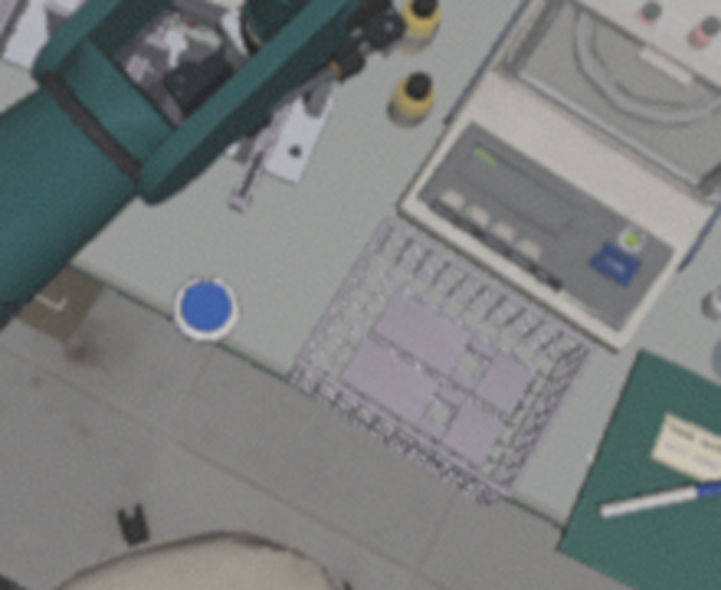

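View pics/a14z.png

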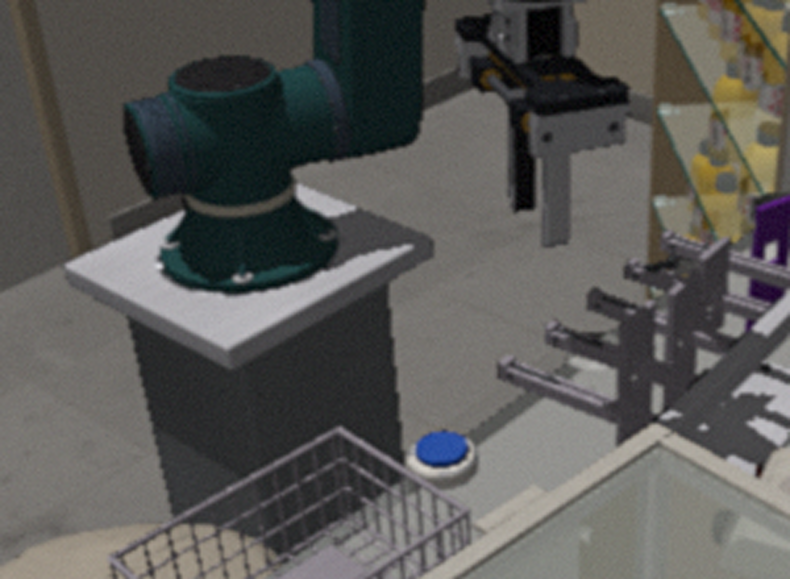

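Call:
{"fn": "play_rows", "kwargs": {
  "steps": [
    {"x": 0.008,"y": 0.015,"z": -0.01,"rx": 0.001,"ry": 0,"rz": 0.117,"hand": 0.06},
    {"x": 0.008,"y": 0.015,"z": -0.015,"rx": 0.001,"ry": 0,"rz": 0.117,"hand": 0.06},
    {"x": 0.008,"y": 0.015,"z": -0.015,"rx": 0.001,"ry": 0,"rz": 0.117,"hand": 0.06},
    {"x": 0.008,"y": 0.015,"z": -0.015,"rx": 0.001,"ry": 0,"rz": 0.117,"hand": 0.06},
    {"x": 0.008,"y": 0.013,"z": -0.01,"rx": 0.001,"ry": 0,"rz": 0.117,"hand": 0.06},
    {"x": 0,"y": 0,"z": 0,"rx": 0,"ry": 0,"rz": 0,"hand": 0.06},
    {"x": 0,"y": 0,"z": 0,"rx": 0,"ry": 0,"rz": 0,"hand": 0.06}
  ]
}}

```text
time: 28.42
tool_pos: [0.6241, -0.0924, 0.2231]
ee_rot: [-1.574, 0.001, 0.058]
wrist_force: [-0.8, -0.1, 0.3]
width: 0.0602
```

Call:
{"fn": "play_rows", "kwargs": {
  "steps": [
    {"x": 0.003,"y": 0.0052,"z": -0.01,"rx": 0.003,"ry": 0,"rz": 0.018,"hand": 0.06},
    {"x": 0,"y": 0,"z": -0.02,"rx": 0,"ry": 0,"rz": 0,"hand": 0.06},
    {"x": 0,"y": 0,"z": -0.02,"rx": 0,"ry": 0,"rz": 0,"hand": 0.06},
    {"x": 0,"y": 0,"z": -0.02,"rx": 0,"ry": 0,"rz": 0,"hand": 0.04},
    {"x": 0,"y": 0,"z": 0,"rx": 0,"ry": 0,"rz": 0,"hand": 0.02},
    {"x": 0,"y": 0,"z": 0,"rx": 0,"ry": 0,"rz": 0,"hand": 0},
    {"x": 0,"y": 0,"z": 0,"rx": 0,"ry": 0,"rz": 0,"hand": 0},
    {"x": 0,"y": 0,"z": 0,"rx": 0,"ry": 0,"rz": 0,"hand": 0}
  ]
}}

```text
time: 29.42
tool_pos: [0.6277, -0.0864, 0.1536]
ee_rot: [-1.571, -0.001, 0.079]
wrist_force: [-0.7, -0.5, 0.8]
width: 0.0139
```

Call:
{"fn": "play_rows", "kwargs": {
  "steps": [
    {"x": 0,"y": 0,"z": 0,"rx": 0,"ry": 0,"rz": 0,"hand": 0},
    {"x": 0,"y": 0,"z": 0,"rx": 0,"ry": 0,"rz": 0,"hand": 0},
    {"x": 0,"y": 0,"z": 0.004,"rx": 0,"ry": 0,"rz": 0,"hand": 0},
    {"x": 0,"y": 0,"z": 0.004,"rx": 0,"ry": 0,"rz": 0,"hand": 0},
    {"x": 0,"y": 0,"z": 0,"rx": 0,"ry": 0,"rz": 0,"hand": 0},
    {"x": 0,"y": 0,"z": 0,"rx": 0,"ry": 0,"rz": 0,"hand": 0}
  ]
}}

```text
time: 30.18
tool_pos: [0.6271, -0.0863, 0.1603]
ee_rot: [-1.57, 0.001, 0.079]
wrist_force: [0.1, -0.3, -0.8]
width: 0.0077
```

```bash
python3 look.py a15 side 230 70 450 270
```

```text
(no output)
```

View pics/a15z.png

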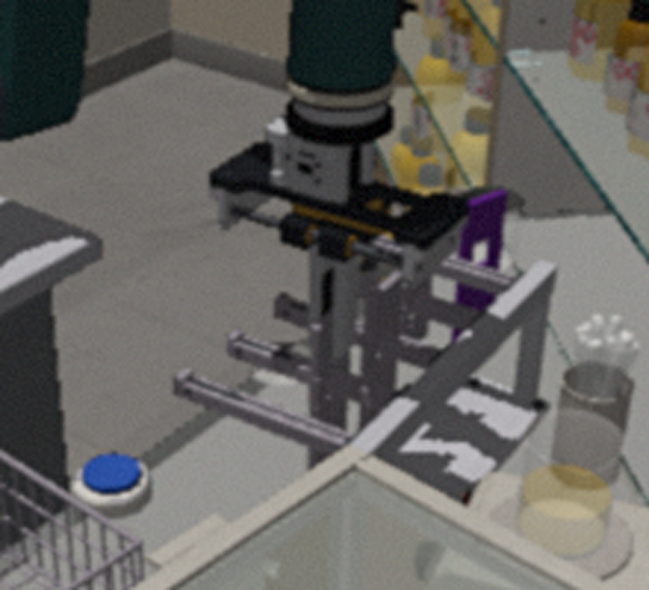

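Call:
{"fn": "play_rows", "kwargs": {
  "steps": [
    {"x": -0.01,"y": -0.0008,"z": 0,"rx": 0,"ry": 0,"rz": 0,"hand": 0},
    {"x": -0.018,"y": -0.0014,"z": 0,"rx": 0,"ry": 0,"rz": 0,"hand": 0},
    {"x": -0.018,"y": -0.0014,"z": 0,"rx": 0,"ry": 0,"rz": 0,"hand": 0},
    {"x": -0.018,"y": -0.0014,"z": 0,"rx": 0,"ry": 0,"rz": 0,"hand": 0},
    {"x": -0.018,"y": -0.0014,"z": 0,"rx": 0,"ry": 0,"rz": 0,"hand": 0},
    {"x": -0.018,"y": -0.0014,"z": 0,"rx": 0,"ry": 0,"rz": 0,"hand": 0},
    {"x": -0.018,"y": -0.0014,"z": 0,"rx": 0,"ry": 0,"rz": 0,"hand": 0},
    {"x": -0.012,"y": -0.001,"z": 0,"rx": 0,"ry": 0,"rz": 0,"hand": 0}
  ]
}}

```text
time: 31.22
tool_pos: [0.496, -0.0965, 0.1606]
ee_rot: [-1.571, 0.001, 0.079]
wrist_force: [0.1, 0.4, -1.2]
width: 0.008
```

Call:
{"fn": "play_rows", "kwargs": {
  "steps": [
    {"x": 0,"y": 0,"z": 0.055,"rx": 0,"ry": 0,"rz": 0,"hand": 0},
    {"x": 0,"y": 0,"z": 0.055,"rx": 0,"ry": 0,"rz": 0,"hand": 0},
    {"x": 0,"y": 0,"z": 0,"rx": 0,"ry": 0,"rz": 0,"hand": 0}
  ]
}}

```text
time: 31.6
tool_pos: [0.4991, -0.0972, 0.2766]
ee_rot: [-1.575, -0.01, 0.079]
wrist_force: [-0.6, -0.6, -1.2]
width: 0.0073
```

```bash
python3 look.py a16 side 210 50 450 270; python3 -c "
from h import *
B=basket(dict(np.load('pics/a16.npz')));r=cv2.minAreaRect((B[:,:2]*1000).astype(np.float32)); print(r,len(B))"
```

```text
((521.5513916015625, -386.5359191894531), (222.94964599609375, 163.94113159179688), 85.43983459472656) 971
```

View pics/a16z.png

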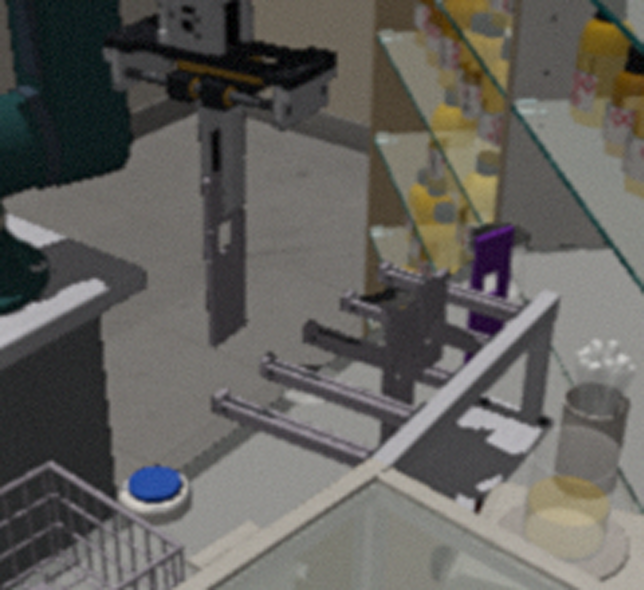

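Call:
{"fn": "play_rows", "kwargs": {
  "steps": [
    {"x": 0,"y": -0.0187,"z": 0,"rx": 0,"ry": 0,"rz": -0.123,"hand": 0},
    {"x": 0,"y": -0.0187,"z": 0,"rx": 0,"ry": 0,"rz": -0.123,"hand": 0},
    {"x": 0,"y": -0.0187,"z": 0,"rx": 0,"ry": 0,"rz": -0.123,"hand": 0},
    {"x": 0,"y": -0.0187,"z": 0,"rx": 0,"ry": 0,"rz": -0.123,"hand": 0},
    {"x": 0,"y": -0.0187,"z": 0,"rx": 0,"ry": 0,"rz": -0.123,"hand": 0},
    {"x": 0,"y": -0.0187,"z": 0,"rx": 0,"ry": 0,"rz": -0.123,"hand": 0},
    {"x": 0,"y": -0.0187,"z": 0,"rx": 0,"ry": 0,"rz": -0.123,"hand": 0},
    {"x": 0,"y": -0.0187,"z": 0,"rx": 0,"ry": 0,"rz": -0.123,"hand": 0}
  ]
}}

```text
time: 32.65
tool_pos: [0.4964, -0.2462, 0.2677]
ee_rot: [-1.572, 0.005, -0.909]
wrist_force: [0.3, 0.2, -1.6]
width: 0.0076
```

Call:
{"fn": "play_rows", "kwargs": {
  "steps": [
    {"x": 0,"y": -0.0187,"z": 0,"rx": 0,"ry": 0,"rz": -0.123,"hand": 0},
    {"x": 0,"y": -0.0187,"z": 0,"rx": 0,"ry": 0,"rz": -0.123,"hand": 0},
    {"x": 0,"y": -0.0187,"z": 0,"rx": 0,"ry": 0,"rz": -0.123,"hand": 0},
    {"x": 0,"y": -0.0187,"z": 0,"rx": 0,"ry": 0,"rz": -0.123,"hand": 0},
    {"x": 0,"y": -0.0187,"z": 0,"rx": 0,"ry": 0,"rz": -0.123,"hand": 0},
    {"x": 0,"y": -0.0187,"z": 0,"rx": 0,"ry": 0,"rz": -0.123,"hand": 0},
    {"x": 0,"y": 0,"z": 0,"rx": 0,"ry": 0,"rz": 0,"hand": 0}
  ]
}}

```text
time: 33.52
tool_pos: [0.4963, -0.3587, 0.2674]
ee_rot: [-1.575, 0.004, -1.643]
wrist_force: [-0.2, 0.6, -1.7]
width: 0.0078
```

Call:
{"fn": "play_rows", "kwargs": {
  "steps": [
    {"x": 0,"y": 0,"z": 0,"rx": 0.145,"ry": -0.012,"rz": 0,"hand": 0},
    {"x": 0,"y": 0,"z": 0,"rx": 0.145,"ry": -0.012,"rz": 0,"hand": 0},
    {"x": 0,"y": 0,"z": 0,"rx": 0.145,"ry": -0.012,"rz": 0,"hand": 0},
    {"x": 0,"y": 0,"z": -0.03,"rx": 0,"ry": 0,"rz": 0,"hand": 0},
    {"x": 0,"y": 0,"z": -0.04,"rx": 0,"ry": 0,"rz": 0,"hand": 0},
    {"x": 0,"y": 0,"z": -0.04,"rx": 0,"ry": 0,"rz": 0,"hand": 0},
    {"x": 0,"y": 0,"z": -0.02,"rx": 0,"ry": 0,"rz": 0,"hand": 0},
    {"x": 0,"y": 0,"z": 0,"rx": 0,"ry": 0,"rz": 0,"hand": 0}
  ]
}}

```text
time: 34.52
tool_pos: [0.4967, -0.3569, 0.1387]
ee_rot: [-1.569, 0.441, -1.642]
wrist_force: [-0.4, -0.4, -0.9]
width: 0.0077
```

```bash
python3 look.py a17 side 100 60 400 280;python3 look.py a17t top 280 150 500 330
```

```text
(no output)
```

View pics/a17z.png

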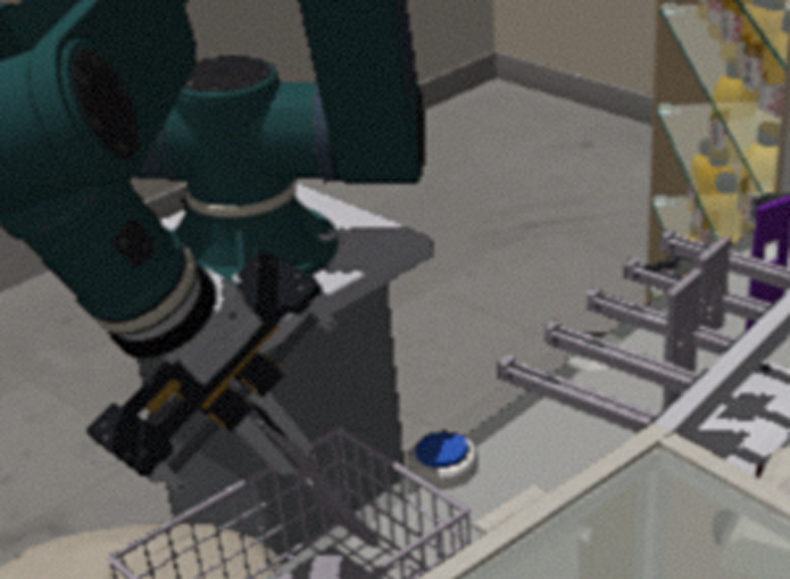

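View pics/a17tz.png

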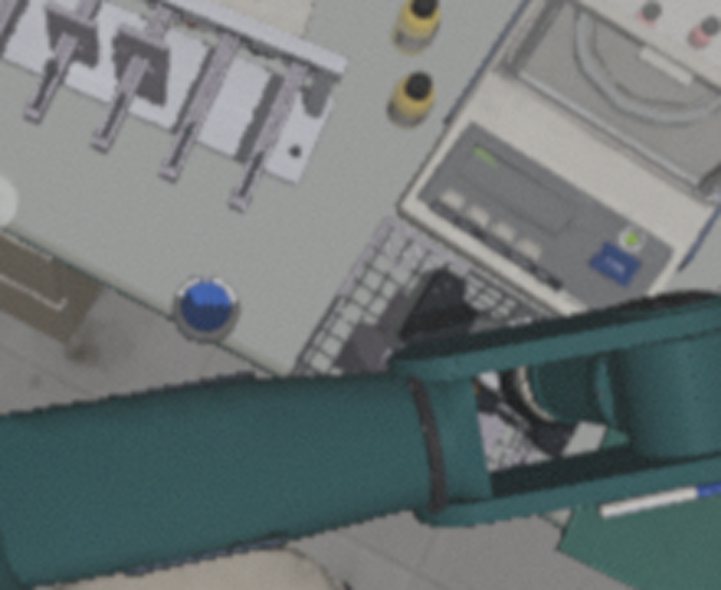

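Fine. Lower a little more, release, retract.

Call:
{"fn": "play_rows", "kwargs": {
  "steps": [
    {"x": 0,"y": 0,"z": -0.003,"rx": 0,"ry": 0,"rz": 0,"hand": 0},
    {"x": 0,"y": 0,"z": -0.003,"rx": 0,"ry": 0,"rz": 0,"hand": 0},
    {"x": 0,"y": 0,"z": 0,"rx": 0,"ry": 0,"rz": 0,"hand": 0},
    {"x": 0,"y": 0,"z": 0,"rx": 0,"ry": 0,"rz": 0,"hand": 0.04},
    {"x": 0,"y": 0,"z": 0,"rx": 0,"ry": 0,"rz": 0,"hand": 0.04},
    {"x": 0,"y": 0,"z": 0,"rx": 0,"ry": 0,"rz": 0,"hand": 0.04},
    {"x": 0,"y": 0,"z": 0,"rx": 0,"ry": 0,"rz": 0,"hand": 0.04}
  ]
}}

```text
time: 35.5
tool_pos: [0.4972, -0.3583, 0.1346]
ee_rot: [-1.565, 0.437, -1.642]
wrist_force: [-0.1, -0.8, -0.7]
width: 0.0395
```

Call:
{"fn": "play_rows", "kwargs": {
  "steps": [
    {"x": -0.001,"y": -0.0105,"z": 0.0225,"rx": 0,"ry": 0,"rz": 0,"hand": 0.04},
    {"x": -0.001,"y": -0.0105,"z": 0.0225,"rx": 0,"ry": 0,"rz": 0,"hand": 0.04},
    {"x": -0.001,"y": -0.0105,"z": 0.0225,"rx": 0,"ry": 0,"rz": 0,"hand": 0.06},
    {"x": -0.001,"y": -0.0105,"z": 0.0225,"rx": 0,"ry": 0,"rz": 0,"hand": 0.06},
    {"x": -0.0,"y": 0,"z": 0.05,"rx": -0.145,"ry": 0.012,"rz": 0,"hand": 0.06},
    {"x": -0.0,"y": 0.02,"z": 0.01,"rx": -0.145,"ry": 0.012,"rz": 0,"hand": 0.06},
    {"x": 0,"y": 0.03,"z": 0,"rx": -0.145,"ry": 0.012,"rz": 0.1,"hand": 0.06},
    {"x": 0,"y": 0.03,"z": 0,"rx": 0,"ry": 0,"rz": 0.1,"hand": 0.06}
  ]
}}

```text
time: 36.5
tool_pos: [0.4936, -0.3171, 0.2866]
ee_rot: [-1.575, -0.001, -1.436]
wrist_force: [-0.3, 0.6, -0.8]
width: 0.0602
```

Call:
{"fn": "play_rows", "kwargs": {
  "steps": [
    {"x": 0.005,"y": 0.021,"z": 0,"rx": 0,"ry": 0,"rz": 0.115,"hand": 0.06},
    {"x": 0.01,"y": 0.021,"z": 0,"rx": 0,"ry": 0,"rz": 0.115,"hand": 0.06},
    {"x": 0.01,"y": 0.021,"z": 0,"rx": 0,"ry": 0,"rz": 0.115,"hand": 0.06},
    {"x": 0.01,"y": 0.021,"z": 0,"rx": 0,"ry": 0,"rz": 0.115,"hand": 0.06},
    {"x": 0.01,"y": 0.021,"z": 0,"rx": 0,"ry": 0,"rz": 0.115,"hand": 0.06},
    {"x": 0.01,"y": 0.021,"z": 0,"rx": 0,"ry": 0,"rz": 0.115,"hand": 0.06},
    {"x": 0.01,"y": 0.021,"z": 0,"rx": 0,"ry": 0,"rz": 0.115,"hand": 0.06},
    {"x": 0.01,"y": 0.021,"z": 0,"rx": 0,"ry": 0,"rz": 0.115,"hand": 0.06}
  ]
}}

```text
time: 37.5
tool_pos: [0.5684, -0.1513, 0.2846]
ee_rot: [-1.577, 0.001, -0.519]
wrist_force: [0.4, -0.2, 0.0]
width: 0.0601
```

```bash
python3 look.py a18 side 100 60 400 280;python3 look.py a18t top 280 150 500 330
```

View pics/a18tz.png

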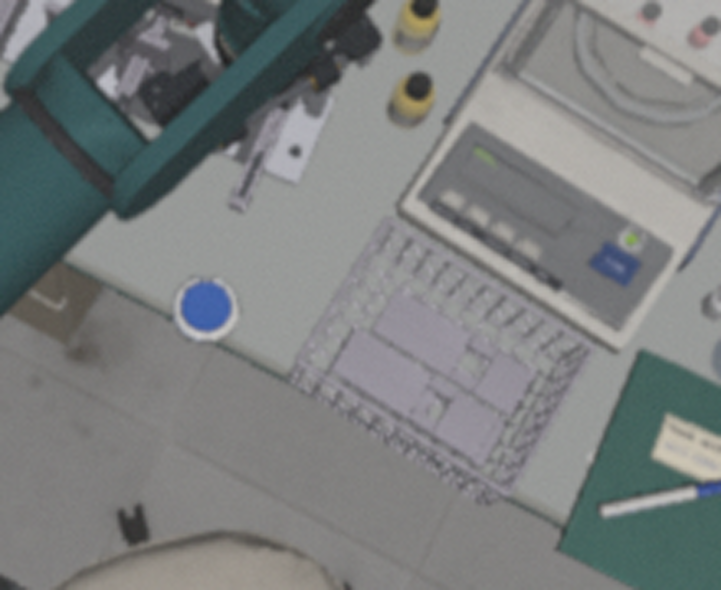

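Call:
{"fn": "play_rows", "kwargs": {
  "steps": [
    {"x": 0.008,"y": 0.018,"z": 0,"rx": 0.001,"ry": 0,"rz": 0.117,"hand": 0.06},
    {"x": 0.008,"y": 0.018,"z": -0.01,"rx": 0.001,"ry": 0,"rz": 0.117,"hand": 0.06},
    {"x": 0.008,"y": 0.018,"z": -0.015,"rx": 0.001,"ry": 0,"rz": 0.117,"hand": 0.06},
    {"x": 0.008,"y": 0.018,"z": -0.015,"rx": 0.001,"ry": 0,"rz": 0.117,"hand": 0.06},
    {"x": 0.008,"y": 0.018,"z": -0.01,"rx": 0.001,"ry": 0,"rz": 0.117,"hand": 0.06},
    {"x": 0.008,"y": 0.018,"z": -0.01,"rx": 0,"ry": 0,"rz": 0.015,"hand": 0.06},
    {"x": 0.008,"y": 0.018,"z": 0,"rx": 0,"ry": 0,"rz": 0,"hand": 0.06},
    {"x": 0,"y": 0,"z": 0,"rx": 0,"ry": 0,"rz": 0,"hand": 0.06}
  ]
}}

```text
time: 38.6
tool_pos: [0.6248, -0.0252, 0.2248]
ee_rot: [-1.573, 0.002, 0.078]
wrist_force: [-0.7, -0.6, -0.2]
width: 0.06
```

Call:
{"fn": "play_rows", "kwargs": {
  "steps": [
    {"x": 0,"y": 0,"z": 0,"rx": 0,"ry": 0,"rz": 0,"hand": 0.06}
  ]
}}

```text
time: 38.72
tool_pos: [0.6245, -0.0266, 0.2253]
ee_rot: [-1.574, 0.001, 0.076]
wrist_force: [0.5, -1.1, 0.9]
width: 0.0601
```

Call:
{"fn": "play_rows", "kwargs": {
  "steps": [
    {"x": 0.0045,"y": 0.0073,"z": -0.012,"rx": 0.003,"ry": 0,"rz": 0,"hand": 0.06},
    {"x": 0,"y": 0,"z": -0.02,"rx": 0,"ry": 0,"rz": 0,"hand": 0.06},
    {"x": 0,"y": 0,"z": -0.02,"rx": 0,"ry": 0,"rz": 0,"hand": 0.06},
    {"x": 0,"y": 0,"z": -0.02,"rx": 0,"ry": 0,"rz": 0,"hand": 0.04},
    {"x": 0,"y": 0,"z": 0,"rx": 0,"ry": 0,"rz": 0,"hand": 0.02},
    {"x": 0,"y": 0,"z": 0,"rx": 0,"ry": 0,"rz": 0,"hand": 0},
    {"x": 0,"y": 0,"z": 0,"rx": 0,"ry": 0,"rz": 0,"hand": 0},
    {"x": 0,"y": 0,"z": 0,"rx": 0,"ry": 0,"rz": 0,"hand": 0}
  ]
}}

```text
time: 39.72
tool_pos: [0.6292, -0.019, 0.1536]
ee_rot: [-1.57, 0.0, 0.077]
wrist_force: [0.0, -0.2, 0.7]
width: 0.0133
```

Call:
{"fn": "play_rows", "kwargs": {
  "steps": [
    {"x": 0,"y": 0,"z": 0,"rx": 0,"ry": 0,"rz": 0,"hand": 0},
    {"x": 0,"y": 0,"z": 0,"rx": 0,"ry": 0,"rz": 0,"hand": 0},
    {"x": 0,"y": 0,"z": 0.004,"rx": 0,"ry": 0,"rz": 0,"hand": 0},
    {"x": 0,"y": 0,"z": 0.004,"rx": 0,"ry": 0,"rz": 0,"hand": 0},
    {"x": 0,"y": 0,"z": 0,"rx": 0,"ry": 0,"rz": 0,"hand": 0},
    {"x": 0,"y": 0,"z": 0,"rx": 0,"ry": 0,"rz": 0,"hand": 0}
  ]
}}

```text
time: 40.48
tool_pos: [0.6286, -0.019, 0.1602]
ee_rot: [-1.57, 0.003, 0.077]
wrist_force: [0.6, -0.2, -2.2]
width: 0.0079
```

```bash
python3 look.py a19 side 230 70 450 270
```

```text
(no output)
```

View pics/a19z.png

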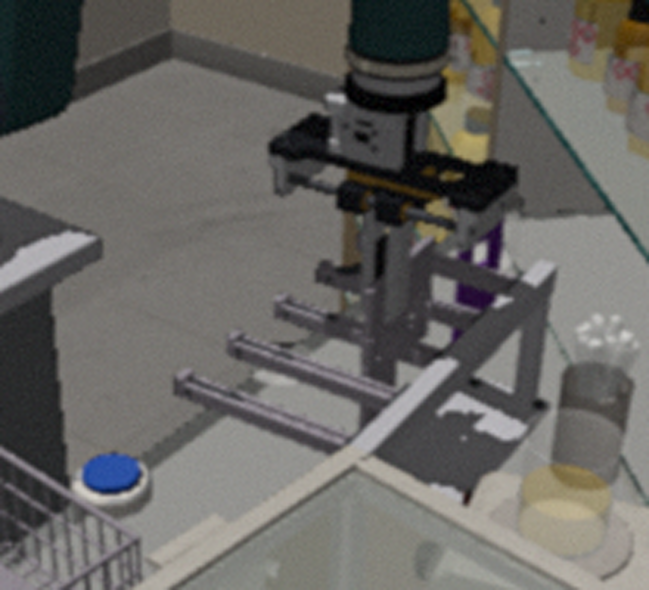

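Call:
{"fn": "play_rows", "kwargs": {
  "steps": [
    {"x": -0.01,"y": -0.0008,"z": 0,"rx": 0,"ry": 0,"rz": 0,"hand": 0},
    {"x": -0.018,"y": -0.0014,"z": 0,"rx": 0,"ry": 0,"rz": 0,"hand": 0},
    {"x": -0.018,"y": -0.0014,"z": 0,"rx": 0,"ry": 0,"rz": 0,"hand": 0},
    {"x": -0.018,"y": -0.0014,"z": 0,"rx": 0,"ry": 0,"rz": 0,"hand": 0},
    {"x": -0.018,"y": -0.0014,"z": 0,"rx": 0,"ry": 0,"rz": 0,"hand": 0},
    {"x": -0.018,"y": -0.0014,"z": 0,"rx": 0,"ry": 0,"rz": 0,"hand": 0},
    {"x": -0.018,"y": -0.0014,"z": 0,"rx": 0,"ry": 0,"rz": 0,"hand": 0},
    {"x": -0.012,"y": -0.001,"z": 0,"rx": 0,"ry": 0,"rz": 0,"hand": 0}
  ]
}}

```text
time: 41.52
tool_pos: [0.4975, -0.0292, 0.1606]
ee_rot: [-1.57, 0.002, 0.077]
wrist_force: [0.2, 0.9, 0.0]
width: 0.0077
```

Call:
{"fn": "play_rows", "kwargs": {
  "steps": [
    {"x": 0,"y": 0,"z": 0.055,"rx": 0,"ry": 0,"rz": 0,"hand": 0},
    {"x": 0,"y": 0,"z": 0.055,"rx": 0,"ry": 0,"rz": 0,"hand": 0},
    {"x": 0,"y": 0,"z": 0,"rx": 0,"ry": 0,"rz": 0,"hand": 0}
  ]
}}

```text
time: 41.9
tool_pos: [0.5007, -0.0296, 0.2766]
ee_rot: [-1.573, -0.009, 0.077]
wrist_force: [0.2, 0.6, -1.2]
width: 0.0082
```

```bash
python3 look.py a20 side 210 50 450 270; python3 -c "
from h import *
B=basket(dict(np.load('pics/a20.npz')));r=cv2.minAreaRect((B[:,:2]*1000).astype(np.float32)); print(r,len(B))"
```

```text
((516.6190185546875, -383.5953369140625), (222.964599609375, 163.54656982421875), 84.73119354248047) 973
```

View pics/a20z.png

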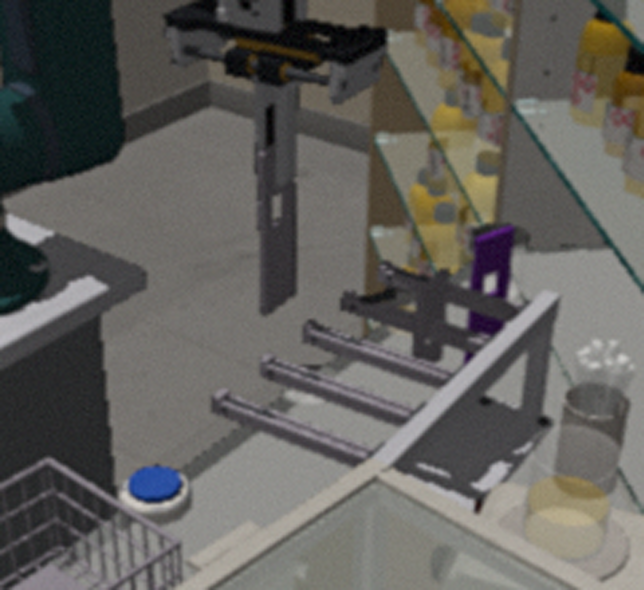

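Call:
{"fn": "play_rows", "kwargs": {
  "steps": [
    {"x": 0.003,"y": -0.0225,"z": 0,"rx": 0,"ry": 0,"rz": -0.123,"hand": 0},
    {"x": 0.003,"y": -0.0225,"z": 0,"rx": 0,"ry": 0,"rz": -0.123,"hand": 0},
    {"x": 0.003,"y": -0.0225,"z": 0,"rx": 0,"ry": 0,"rz": -0.123,"hand": 0},
    {"x": 0.003,"y": -0.0225,"z": 0,"rx": 0,"ry": 0,"rz": -0.123,"hand": 0},
    {"x": 0.003,"y": -0.0225,"z": 0,"rx": 0,"ry": 0,"rz": -0.123,"hand": 0},
    {"x": 0.003,"y": -0.0225,"z": 0,"rx": 0,"ry": 0,"rz": -0.123,"hand": 0},
    {"x": 0.003,"y": -0.0225,"z": 0,"rx": 0,"ry": 0,"rz": -0.123,"hand": 0},
    {"x": 0.003,"y": -0.0225,"z": 0,"rx": 0,"ry": 0,"rz": -0.123,"hand": 0}
  ]
}}

```text
time: 42.95
tool_pos: [0.5219, -0.2095, 0.2677]
ee_rot: [-1.572, 0.006, -0.911]
wrist_force: [0.2, 0.1, -1.6]
width: 0.008
```

Call:
{"fn": "play_rows", "kwargs": {
  "steps": [
    {"x": 0.003,"y": -0.0225,"z": 0,"rx": 0,"ry": 0,"rz": -0.123,"hand": 0},
    {"x": 0.003,"y": -0.0225,"z": 0,"rx": 0,"ry": 0,"rz": -0.123,"hand": 0},
    {"x": 0.003,"y": -0.0225,"z": 0,"rx": 0,"ry": 0,"rz": -0.123,"hand": 0},
    {"x": 0.003,"y": -0.0225,"z": 0,"rx": 0,"ry": 0,"rz": -0.123,"hand": 0},
    {"x": 0.003,"y": -0.0225,"z": 0,"rx": 0,"ry": 0,"rz": -0.123,"hand": 0},
    {"x": 0.003,"y": -0.0225,"z": 0,"rx": 0,"ry": 0,"rz": -0.123,"hand": 0},
    {"x": 0,"y": 0,"z": 0,"rx": 0,"ry": 0,"rz": 0,"hand": 0}
  ]
}}

```text
time: 43.82
tool_pos: [0.5398, -0.3449, 0.267]
ee_rot: [-1.575, 0.005, -1.646]
wrist_force: [-0.4, -0.7, -1.9]
width: 0.0076
```

```bash
python3 look.py a21 side 0 0 450 330; python3 look.py a21t top 280 150 500 330; python3 -c "
from h import *
for n in('a21','a21t'):
  B=basket(dict(np.load(f'pics/{n}.npz')));r=cv2.minAreaRect((B[:,:2]*1000).astype(np.float32)); print(r,len(B))"
```

```text
((516.3427124023438, -383.36553955078125), (222.658447265625, 164.566162109375), 84.64254760742188) 909
((517.5848388671875, -384.01824951171875), (221.57266235351562, 161.92759704589844), 85.26659393310547) 323
```

View pics/a21z.png

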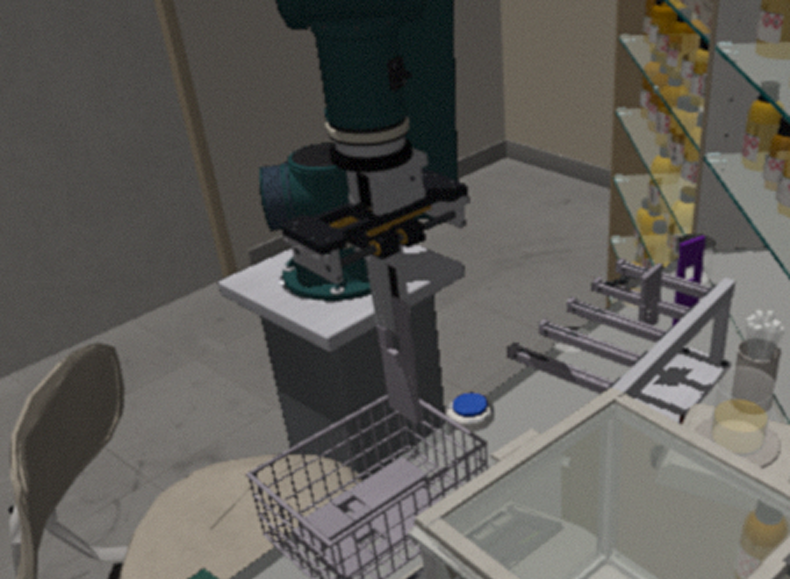

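View pics/a21tz.png

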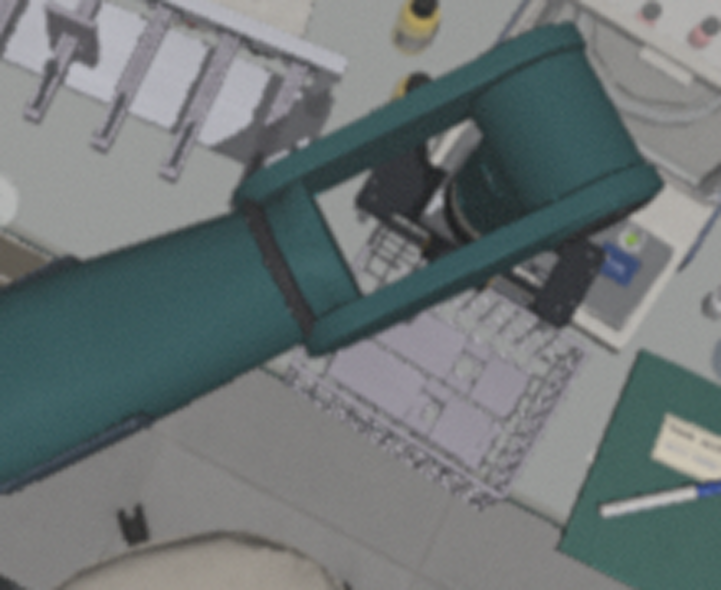

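Call:
{"fn": "play_rows", "kwargs": {
  "steps": [
    {"x": 0.007,"y": -0.016,"z": 0,"rx": 0.145,"ry": -0.012,"rz": 0,"hand": 0},
    {"x": 0,"y": 0,"z": 0,"rx": 0.145,"ry": -0.012,"rz": 0,"hand": 0},
    {"x": 0,"y": 0,"z": 0,"rx": 0.145,"ry": -0.012,"rz": 0,"hand": 0},
    {"x": 0,"y": 0,"z": -0.03,"rx": 0,"ry": 0,"rz": 0,"hand": 0},
    {"x": 0,"y": 0,"z": -0.04,"rx": 0,"ry": 0,"rz": 0,"hand": 0},
    {"x": 0,"y": 0,"z": -0.04,"rx": 0,"ry": 0,"rz": 0,"hand": 0},
    {"x": 0,"y": 0,"z": -0.02,"rx": 0,"ry": 0,"rz": 0,"hand": 0},
    {"x": 0,"y": 0,"z": 0,"rx": 0,"ry": 0,"rz": 0,"hand": 0}
  ]
}}

```text
time: 44.92
tool_pos: [0.5473, -0.3589, 0.1389]
ee_rot: [-1.569, 0.441, -1.644]
wrist_force: [-0.0, 0.1, -1.8]
width: 0.008
```

```bash
python3 look.py a22 side 100 60 400 280; python3 -c "
from h import *
B=basket(dict(np.load('pics/a22.npz')));r=cv2.minAreaRect((B[:,:2]*1000).astype(np.float32)); print(r,len(B))"
```

```text
((516.8334350585938, -383.68170166015625), (222.4739227294922, 163.9157257080078), 85.06104278564453) 882
```

View pics/a22z.png

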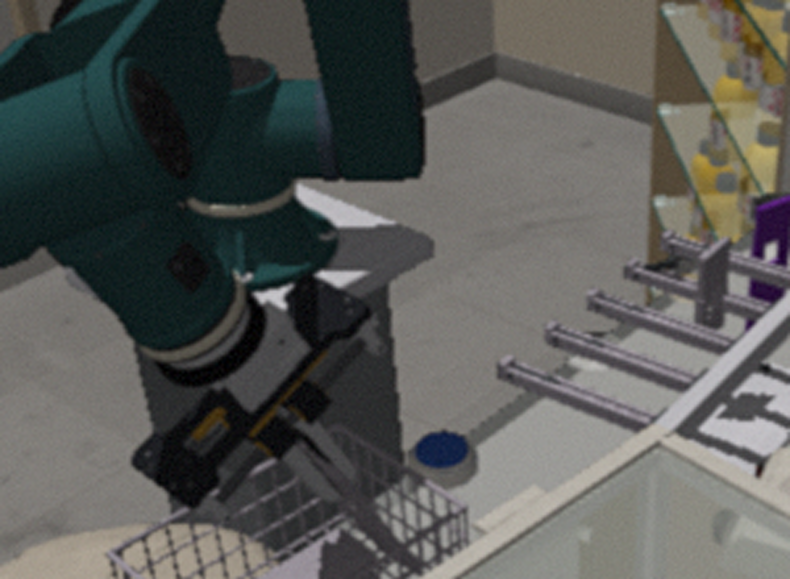

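Call:
{"fn": "play_rows", "kwargs": {
  "steps": [
    {"x": 0,"y": 0,"z": -0.003,"rx": 0,"ry": 0,"rz": 0,"hand": 0},
    {"x": 0,"y": 0,"z": -0.003,"rx": 0,"ry": 0,"rz": 0,"hand": 0},
    {"x": 0,"y": 0,"z": 0,"rx": 0,"ry": 0,"rz": 0,"hand": 0},
    {"x": 0,"y": 0,"z": 0,"rx": 0,"ry": 0,"rz": 0,"hand": 0.04},
    {"x": 0,"y": 0,"z": 0,"rx": 0,"ry": 0,"rz": 0,"hand": 0.04},
    {"x": 0,"y": 0,"z": 0,"rx": 0,"ry": 0,"rz": 0,"hand": 0.04},
    {"x": 0,"y": 0,"z": 0,"rx": 0,"ry": 0,"rz": 0,"hand": 0.04}
  ]
}}

```text
time: 45.85
tool_pos: [0.5478, -0.3603, 0.1347]
ee_rot: [-1.566, 0.438, -1.644]
wrist_force: [-0.2, 0.4, -0.3]
width: 0.0396
```

Call:
{"fn": "play_rows", "kwargs": {
  "steps": [
    {"x": -0.001,"y": -0.0105,"z": 0.0225,"rx": 0,"ry": 0,"rz": 0,"hand": 0.04},
    {"x": -0.001,"y": -0.0105,"z": 0.0225,"rx": 0,"ry": 0,"rz": 0,"hand": 0.04},
    {"x": -0.001,"y": -0.0105,"z": 0.0225,"rx": 0,"ry": 0,"rz": 0,"hand": 0.06},
    {"x": -0.001,"y": -0.0105,"z": 0.0225,"rx": 0,"ry": 0,"rz": 0,"hand": 0.06},
    {"x": 0,"y": 0,"z": 0.05,"rx": -0.145,"ry": 0.012,"rz": 0,"hand": 0.06},
    {"x": 0,"y": 0.02,"z": 0.02,"rx": -0.145,"ry": 0.012,"rz": 0,"hand": 0.06},
    {"x": -0.02,"y": 0.04,"z": 0,"rx": -0.145,"ry": 0.012,"rz": 0.1,"hand": 0.06},
    {"x": -0.02,"y": 0.04,"z": 0,"rx": 0,"ry": 0,"rz": 0.1,"hand": 0.06}
  ]
}}

```text
time: 46.85
tool_pos: [0.5035, -0.2986, 0.2961]
ee_rot: [-1.575, 0.001, -1.438]
wrist_force: [0.4, -0.3, 0.1]
width: 0.0596
```

Call:
{"fn": "play_rows", "kwargs": {
  "steps": [
    {"x": -0.02,"y": 0.04,"z": 0,"rx": 0,"ry": 0,"rz": 0.1,"hand": 0.06},
    {"x": -0.02,"y": 0.04,"z": 0,"rx": 0,"ry": 0,"rz": 0.1,"hand": 0.06},
    {"x": -0.02,"y": 0.04,"z": 0,"rx": 0,"ry": 0,"rz": 0.1,"hand": 0.06},
    {"x": -0.02,"y": 0.04,"z": 0,"rx": 0,"ry": 0,"rz": 0,"hand": 0.06},
    {"x": 0,"y": 0,"z": 0,"rx": 0,"ry": 0,"rz": 0,"hand": 0.06}
  ]
}}

```text
time: 47.48
tool_pos: [0.4229, -0.1401, 0.2958]
ee_rot: [-1.575, 0.001, -1.142]
wrist_force: [0.4, -0.5, -0.2]
width: 0.0601
```

```bash
python3 look.py a23 side 30 60 450 330; python3 look.py a23t top 280 150 500 330; python3 - <<'E'
from h import *
for n in('a23','a23t'):
  s=dict(np.load(f'pics/{n}.npz'));B=basket(s);r=cv2.minAreaRect((B[:,:2]*1000).astype(np.float32)); print(r,len(B))
p=np.load('rack.npy');P=pts(s).reshape(-1,3)
c,q=np.cos(p[2]),np.sin(p[2])
for n in('a23','a23t','top0','side0'):
  P=pts(dict(np.load(f'pics/{n}.npz'))).reshape(-1,3);d=P[:,:2]-p[:2];X=d[:,0]*c+d[:,1]*q;Y=-d[:,0]*q+d[:,1]*c
  m=(abs(X)<.02)&(abs(Y-.068)<.032)&(P[:,2]>.155)&(P[:,2]<.21);print(n,m.sum(),np.median(X[m]) if m.any() else None,np.median(Y[m]) if m.any() else None,np.percentile(P[m][:,2],95) if m.any() else None)
E
```

```text
((516.564453125, -383.55224609375), (222.5467071533203, 164.78562927246094), 85.01561737060547) 971
((518.4384765625, -384.2590637207031), (221.9286346435547, 162.85617065429688), 85.03304290771484) 458
a23 183 0.0007342592737861527 0.06382830276620677 0.19175496615222976
a23t 106 -0.003999743102921293 0.06764633967216097 0.19249464337209682
top0 108 -0.004000585813358208 0.0675161302773726 0.19287605053840862
side0 164 0.0009744794696462666 0.06499177012687155 0.19201369063373094
```

View pics/a23z.png

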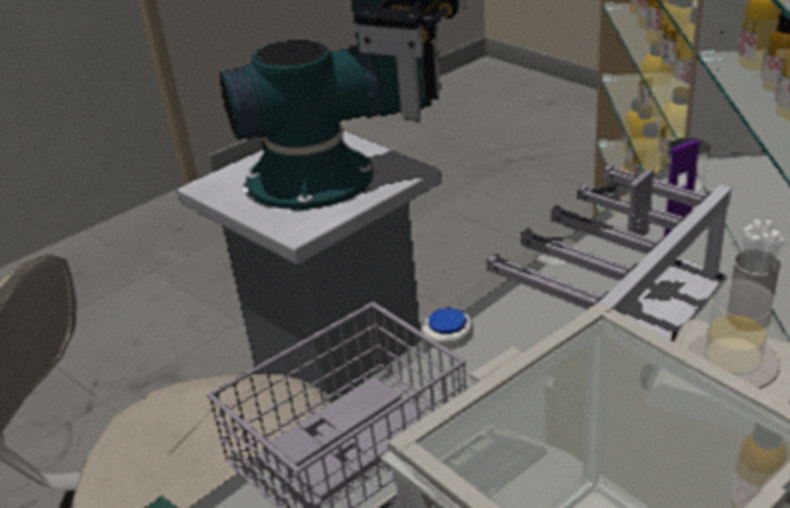

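View pics/a23tz.png

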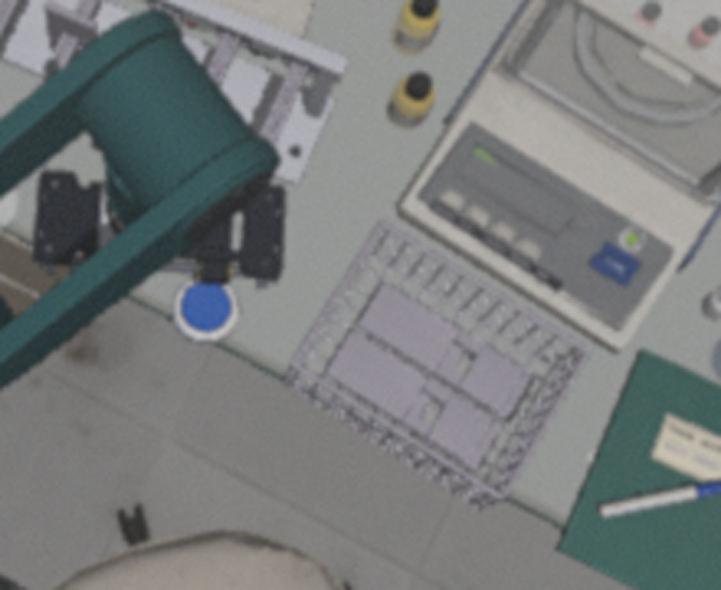

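```bash
python3 - <<'E'
from h import *
s=snapshot('top');P=pts(s)
for u,v in((280+380*0.305,150+375*.305),(280+410*.305,150+325*.305),(280+470*.305,150+425*.305),(280+500*.305,150+385*.305)):
    print(np.median(P[int(v)-2:int(v)+3,int(u)-2:int(u)+3].reshape(-1,3),axis=0).round(4))
print(robot.get_obs()['time']); workorder.close_job()
E
```

```text
[ 0.4941 -0.3462  0.0188]
[ 0.5514 -0.353   0.0195]
[ 0.4938 -0.4423  0.0186]
[ 0.54   -0.4507  0.0208]
47.625
the job is handed in; nothing more can be done
```

All four long plates, from pegs 1, 3, 4 and 5, lie flat in the basket, and I handed the job in at 47.6 s. For each one I pressed the keeper flat, lifted the plate off over the peg's nose, then tipped it into the basket.

- **Plates in the basket:** they lie in two stacks of two, with top faces about 19–21 mm above the worktop, well below the 100 mm rim.
- **Basket:** it is upright. It shifted about 5 mm partway through, probably the announced knock. I measured it again before placing the last plate.
- **Short plate:** it still hangs on peg 2 with its keeper raised. Its measured position matches the start to within about 1 mm.
- **Other things:** I saw no movement of the timer, beaker or petri dish in the pictures, though I did not measure their final positions.
- **Gripper:** it was open and clear of everything at the end, and I saw no grip slip.

No check failed or disagreed. The hand-in gave no verdict, so these are my own camera checks.

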